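# Load the wafer dry box

### The job

Put the wafers away in the dry box: swing its latch lever fully free, open the lid right up, and stand every wafer stand waiting on the bench upright in a pocket of its own, foot down on the pocket floor. Then shut the lid fully and swing the latch back to hold it. Leave the bottle, the wand stand and the beaker where they are.

Things in the scene. Friction and masses are not known exactly. Their poses are not given: they have to be found in the camera images.
- wafer0: Wafer stand, one of 2 to 4 alike (None if absent), 140 g. White foot 60 (x) x 44 (y) x 12 mm; on it a 6 mm spine with a dark 76 mm wafer on its +y side, wafer centre 52 mm up; on top a white grip block 26 (x) x 14 (y) mm, 88 to 122 mm up: pinch it from above, fingers closing along y. Origin: centre of foot's underside, z up. Stands free on the bench (z=0); half a turn makes no odds.
- wafer1: As wafer0; None if absent.
- wafer2: As wafer0; None if absent.
- wafer3: As wafer0; None if absent.
- drybox: Dry box, fixed: white open base 120 (x) x 280 (y) mm, walls 70 mm high, 5 thick; smoky clear domed lid, top 145 mm above the bench when shut. Origin: centre of underside; x from its front (latch and handle, robot side) to the hinge side, y along its length to the robot's left, z up. Its 8 mm floor has four pockets in a row along y between 15 mm high ribs.
- pocket0 (a point): Centre of the floor (8 mm above the bench) of the pocket at the box's -y end. Pockets are 66 mm (box x) x 50 mm (box y), 15 mm deep, 66 mm apart; a foot fits with 3 mm to spare each side when its x lies along the box's x (either way round). Axes as the box's.
- pocket1 (a point): As pocket0, 66 mm from it along the box's +y.
- pocket2 (a point): As pocket0, 132 mm from it along the box's +y.
- pocket3 (a point): As pocket0, 198 mm from it along the box's +y.
- lid (a joint): Lid angle, rad: 0 shut, 1.6 the stop, upright. Turns about the box's y axis through lid_hinge, the front edge rising and going back. The stiff hinge (0.4 N m friction, 0.2 N m weight) stays where left, so bring the lid all the way down. A lug low on its front is held by the latch.
- lid_hinge (a point): Point on the lid's hinge line: back edge, top of the wall, middle of the box's length. Axes as the box's.
- lid_handle (a point): Middle of the lid's handle bar: 10 mm thick, 100 mm long along the box's y, 40 mm off the lid's front face (35 mm clear), 120 mm above the bench when shut, on pins 47 mm either side. Shut, it lies 160 mm in front of, 50 mm above and 30 mm to -y of lid_hinge. The tool can stay pointing down, fingers closing along the box's x, and the bar turn between the pads all the way.
- latch (a joint): Latch lever angle, rad: 0 latched (lever points out from the box front to the robot, its nose over the lid lug), 1.6 the stop (lever along the box front, pointing to box +y). The lug is free above about 1.25. Turns about the upright axis at latch_pivot, clockwise seen from above as it grows; stays where left, 0.08 N m friction.
- latch_pivot (a point): Latch pivot, on a bracket 30 mm in front of the box's front wall, 85 mm to box +y of its middle, 82 mm above the bench. Axes as the box's.
- latch_grip (a point): On the axis of the latch lever's upright black grip post (14 mm thick, from 90 to 130 mm above the bench), 112 mm above the bench and 60 mm from the pivot. The steel lever below it is 14 mm wide, 8 mm thick.
- resist: Bystander: amber bottle, black cap, 64 mm across, 150 mm tall; origin under its centre.
- wand: Bystander: white stand with a slanting dark vacuum wand, foot 80 x 70 mm, 140 mm tall; origin under the foot's centre.
- beaker: Bystander: glass beaker, 70 mm across, 85 mm tall; origin under its centre.

How it is judged:
By the outcome, as a careful person would: the job done as asked, in the order asked, and still so for the second after the job is handed in, with the robot touching nothing.
Of wafer0, wafer1, wafer2, wafer3 only 2 to 4 are there at a start; the rules pass over those that are not, and their reading is None.
At some moment in a run one of wafer0, wafer1, wafer2, wafer3 may be knocked a few centimetres aside while the robot is not near it.
It also fails if it takes over 210 s, if anything falls off the work surface, if the arm or the gripper's body presses on something with over 40 N, if the wrist force passes 120 N, or if a joint passes its speed limit or range.

### The arm

A 7-joint arm with a two-finger parallel gripper is mounted at the origin on the work surface. World frame = base frame: x ahead of the robot, y to its left, z up, the work surface at z = 0. Lengths are in m, angles in rad, forces in N, time in s.
With the tool pointing down it reaches from about 0.4 to 0.85 m from the base axis. Payload 4.5 kg.
Tool frame: the origin (TCP) lies on the centre line of the jaws, within the pads' length; the fingertips stand 8 mm ahead of it and the grasp point (between the pads) lies 11 mm behind it; z points along the fingers, x is the direction in which the jaws open and shut, and the axes are right-handed (so a half turn about z gives the same grasp; the last joint's range is limited). The gripper opens to 88 mm and grips with 3 to 60 N. Pads are 18 mm wide; open, the fingers measure 123 mm over their backs; the gripper's body (75 mm by 187 mm) begins 45 mm behind the grasp point.
Start: joints at [-1.226, 0.689, -0.195, 1.565, 0.157, 0.902, -0.215], TCP at [0.191, 0.595, 0.247] pointing down, gripper open.
Joint ranges: [-3.01, 3.01], [-0.46, 2.08], [-1.47, 1.51], [0.13, 2.56], [-1, 4.14], [0.04, 2.09], [-2.66, 2.66]. Speed limits (rad/s): [2.57, 2.57, 3.14, 3.14, 3.14, 3.14, 3.14].

### API

Orientations are given as a unit quaternion [x, y, z, w].
In Python, from plant import get_state, snapshot, finish_job, boxes_of, pinpoint gives the robot as it stands.
- The arm moves only by the shell command python3 -m creep 'ROWS' [FORCE]. ROWS is JSON, a list of rows, each an object with "hand": the finger opening in m, from 0 to 0.0881; "slide": the shift along the tool's x, y, z in m, a list of three; "turn": the turn about the tool's z in degrees. A call has 1 to 5 rows; each row shifts and turns the commanded pose from where the row before left it, along the tool's axes as they then stand; what a row does not reach is not made up. A row lasts 1/8 s, in which the tool goes at most 62.5 mm and 10.7 degrees, less where a joint would pass 70% of its speed; a pose out of reach is approached as far as the arm can. A call is refused whole if a number of a shift passes 0.0625 or a number of a turn 10.7, either way. A call with a gripper value outside its range is refused whole. The fingers move at their own pace and stop on an object; FORCE is the grip in N (left out, the last holds). Time passes only in rows, so rows that do not move let the fingers close. It gives the time, the measured TCP pose, the force and the opening at its end, in the units of the state.
- get_state(): the state, without advancing time (a new reading comes with each control period).
- snapshot(name): name is "scene" or "side" or "wrist"; returns a dict with "frame" (420x560x3 uint8, red, green, blue), "depth" (420x560 float32, m along the optical axis (not along the pixel's ray), 0 where there is no reading), "mtx" (3x3 intrinsics, pixels), "camera_from_world" (4x4, takes a point from world to camera coordinates). Camera axes: x right, y down, z forward; pixel columns grow to the right and rows downward; lengths in m; the calibration is good to about 2 mm. A picture is of the moment at which its call begins.
- finish_job(): hands the job in, once; it reports no verdict.
Trained networks look in a picture, given as the dict that the camera call returned (one of the last four; its "shot" number tells which), for a name from the list of things; names that differ only in an ending like _2 or _b are one class to them, and where a whole thing is asked for, a point or a joint stands for the part that bears it (a point fixed in the world has none). Each returns a list of dicts, best first, with "conf" (0 to 1); they miss things now and then, are a little off and sometimes report something else, mostly with a low value. They report only what shows in the picture. A call takes as long as a camera call.
- boxes_of(target, picture): "uv" ([column, row] in pixels, amid what is visible of it).
- pinpoint(target, picture): "uv" ([column, row] in pixels: a listed point, or the origin of a listed thing).
The state is a dict: "clock": time; "q": joint angles; "qd": joint speeds; "joint_torque": joint torques, N m; "tool_pos": TCP position; "eef_rot": TCP orientation; "contact_force": force on the tool from outside, world axes, zero at the start; "moment": the same for the moment, N m; "opening": opening from 0.0 (shut) to 1.0 (fully open).
Only numpy, scipy, OpenCV 4.12 (cv2) and the standard library are available. Lean on these libraries where they do the work, as an engineer would, in place of code of your own. Each camera call takes 0.05 s, during which the arm holds its last target.

## Working session

There is one attempt and no reset: what is moved stays moved. The work goes in short steps, Python scripts to look and compute and a shell command to move; the robot and the scene stay as the last step left them, time stands still between calls to the robot, and variables do not carry over. Pictures are saved under pics/ and viewed, and the job is handed in when it is done.

```bash
ls; mkdir -p pics; python3 - <<'E'
from plant import *
import cv2
s=get_state();print({k:(v if not hasattr(v,'tolist') else v.tolist()) for k,v in s.items()})
for n in ["scene","side","wrist"]:
    p=snapshot(n); cv2.imwrite(f"pics/a_{n}.png",p["frame"][:,:,::-1])
E
```

```text
pics
{'clock': 0.0, 'q': [-1.2262053422387575, 0.6899696264258534, -0.19447733089422392, 1.5663325227063407, 0.15729932346799955, 0.9024833315592578, -0.2151154311772704], 'qd': [-0.001073937078210107, -0.0005677102071299554, -4.833281360448272e-05, 0.0008100004646690623, -0.0004513990119211938, 0.000531572514365674, -0.0004741336749851928], 'joint_torque': [-0.0008285338299174327, -52.75671601295471, -1.2669112533330917, -15.343712568283081, -0.0525531533639878, 0.006445893523050472, 0.00016870761555765057], 'tool_pos': [0.19101093298515695, 0.5944587362128317, 0.24592110821763566], 'eef_rot': [0.808014162915579, 0.5891623705242094, -0.0006813107519759449, 0.0005911867636014981], 'contact_force': [-1.0404994241492824, 0.16530640314359182, -0.21645301315775523], 'moment': [0.02473563537973306, -0.030443547280254057, -0.004700321871840658], 'opening': 0.9986643813161404}
```

View pics/a_scene.png

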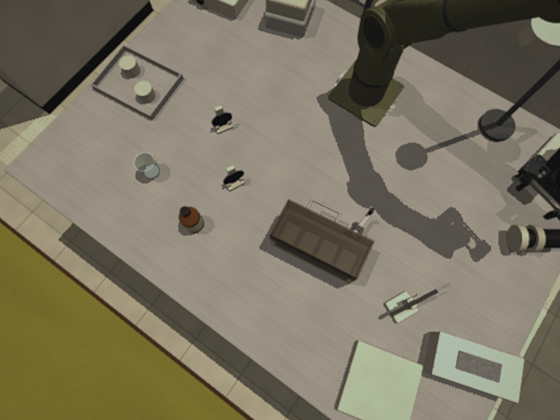

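View pics/a_side.png

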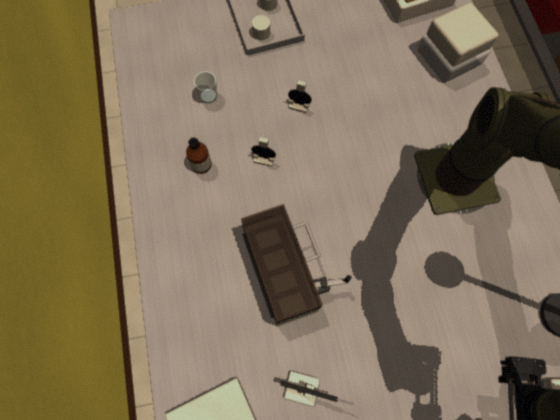

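View pics/a_wrist.png

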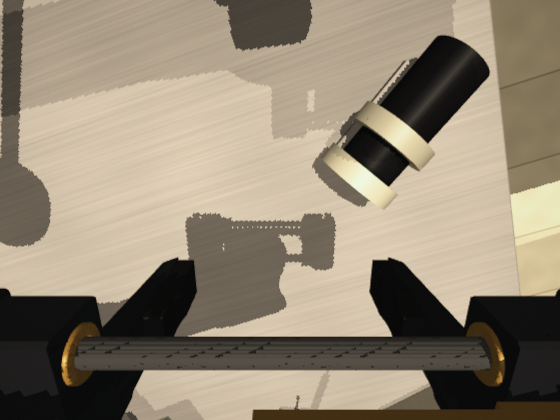

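The scene view shows two wafer stands, at about (222,120) and (234,178). The box is at (322,240) with the lid shut and the latch at (365,215). The bottle, beaker and wand stand are also visible. Next I'll measure positions.

```bash
cat > h.py <<'E'
from plant import *
import numpy as np, cv2
np.set_printoptions(precision=4,suppress=True)
def ray(p,uv):
    K=p["mtx"];T=np.array(p["camera_from_world"]);R=T[:3,:3];t=T[:3,3]
    d=np.linalg.inv(K)@np.array([uv[0],uv[1],1.0]); return -R.T@t, R.T@d
def at_z(p,uv,z):
    o,d=ray(p,uv); return o+d*(z-o[2])/d[2]
def dep(p,uv):
    o,d=ray(p,uv);u,v=int(round(uv[0])),int(round(uv[1]));return o+d*p["depth"][v,u]
def proj(p,X):
    T=np.array(p["camera_from_world"]);c=T[:3,:3]@np.array(X)+T[:3,3];q=np.array(p["mtx"])@c;return q[:2]/q[2]
def tri(rs):
    A=np.zeros((3,3));b=np.zeros(3)
    for o,d in rs:
        d=d/np.linalg.norm(d);P=np.eye(3)-np.outer(d,d);A+=P;b+=P@o
    X=np.linalg.solve(A,b);return X,[np.linalg.norm((np.eye(3)-np.outer(d,d)/(d@d))@(X-o)) for o,d in rs]
def cloud(p):
    h,w=p["depth"].shape;u,v=np.meshgrid(np.arange(w),np.arange(h))
    K=p["mtx"];T=np.array(p["camera_from_world"])
    c=(np.linalg.inv(K)@np.stack([u,v,np.ones_like(u)]).reshape(3,-1))*p["depth"].ravel()
    X=(T[:3,:3].T@(c-T[:3,3:4])).T; X[p["depth"].ravel()==0]=np.nan
    return X.reshape(h,w,3)
def tool():
    from scipy.spatial.transform import Rotation as R
    s=get_state();M=R.from_quat(s["eef_rot"]).as_matrix();return np.array(s["tool_pos"]),M,s
def go(target,yaw=None,grip=True):
    """print shift in tool axes to bring TCP to target; yaw = desired world angle (deg) of tool x axis mod 180"""
    p,M,s=tool();d=M.T@(np.array(target)-p)
    a=np.degrees(np.arctan2(M[1,0],M[0,0]))
    print("tcp",p,"xang %.1f"%a,"tilt",M[:,2],"F",np.array(s["contact_force"]),"q7 %.2f"%s["q"][6],"open %.3f"%s["opening"],"t %.2f"%s["clock"])
    print("shift mm(tool):",d*1000)
    if yaw is not None:
        w=(yaw-a+90)%180-90; print("turn deg (tool z, down => sign flipped): %.1f"%(-w))
E
python3 - <<'E'
from h import *
P={n:snapshot(n) for n in ["scene","side"]}
for n in ["wafer0","drybox","pocket0","pocket1","pocket2","pocket3","lid_hinge","lid_handle","latch_pivot","latch_grip","resist","wand","beaker"]:
    rs=[]
    for c in P:
        r=pinpoint(n,P[c])
        print(n,c,[(np.round(x["uv"],1).tolist(),round(x["conf"],2)) for x in r[:4]])
        if r and n[:5]!="wafer": rs.append(ray(P[c],r[0]["uv"]))
        if n[:5]=="wafer":
            for x in r: print("   ",at_z(P[c],x["uv"],0))
    if len(rs)==2: print("   tri",*tri(rs))
for c in P: print(P[c]["mtx"].tolist(), ray(P[c],[280,210]))
E
```

```text
wafer0 scene [([235.8, 179.9], 0.81), ([222.4, 125.2], 0.58)]
    [ 0.5469 -0.1811  0.    ]
    [ 0.4083 -0.3457  0.    ]
wafer0 side [([263.9, 154.5], 0.85), ([302.4, 100.2], 0.7)]
    [ 0.5559 -0.1917  0.    ]
    [ 0.3973 -0.3555  0.    ]
drybox scene [([317.0, 248.8], 0.56), ([326.5, 207.5], 0.27)]
drybox side [([322.2, 285.8], 0.63), ([277.9, 269.9], 0.62)]
   tri [ 0.3726  0.1244 -0.8757] [np.float64(0.022775065468422714), np.float64(0.022775065468422347)]
pocket0 scene [([346.6, 262.3], 0.94), ([307.7, 238.9], 0.77), ([150.4, 170.5], 0.73), ([292.8, 231.7], 0.7)]
pocket0 side [([291.0, 304.6], 0.73), ([322.4, 285.4], 0.7), ([346.0, 279.3], 0.6)]
   tri [0.574  0.2757 0.0285] [np.float64(0.000618479996495748), np.float64(0.0006184799964958204)]
pocket1 scene [([346.6, 262.3], 0.94), ([307.7, 238.9], 0.77), ([150.4, 170.5], 0.73), ([292.8, 231.7], 0.7)]
pocket1 side [([291.0, 304.6], 0.73), ([322.4, 285.4], 0.7), ([346.0, 279.3], 0.6)]
   tri [0.574  0.2757 0.0285] [np.float64(0.000618479996495748), np.float64(0.0006184799964958204)]
pocket2 scene [([346.6, 262.3], 0.94), ([307.
[... 1521 characters left out ...]
.94)]
wand side [([298.9, 389.0], 0.72)]
   tri [0.5974 0.4875 0.0019] [np.float64(0.0011266912989294428), np.float64(0.0011266912989294179)]
beaker scene [([149.6, 166.8], 0.8), ([234.1, 181.9], 0.56)]
beaker side [([208.1, 95.0], 0.55)]
   tri [ 0.6862 -0.4358  0.0137] [np.float64(0.008531288312360859), np.float64(0.00853128831236076)]
[[402.14961041931065, 0.0, 281.8372548156095], [0.0, 402.14961041931065, 207.04019704712846], [0.0, 0.0, 1.0]] (array([0.8691, 0.2299, 1.2742]), array([-0.2411, -0.1701, -0.9555]))
[[459.65818439631687, 0.0, 270.478190813458], [0.0, 459.65818439631687, 212.71628324559904], [0.0, 0.0, 1.0]] (array([0.6521, 0.427 , 1.2826]), array([-0.0792, -0.318 , -0.945 ]))
```

```bash
python3 - <<'E'
from h import *
for n in ["scene","side"]:
    p=snapshot(n);X=cloud(p);Z=X[...,2]
    v=np.clip(Z/0.2*255,0,255);v=np.nan_to_num(v).astype(np.uint8)
    r=slice(80,330);c=slice(180,400)
    a=cv2.resize(cv2.applyColorMap(v,cv2.COLORMAP_JET)[r,c],None,fx=2.2,fy=2.2,interpolation=0)
    cv2.imwrite(f"pics/b_{n}_z.png",a)
    cv2.imwrite(f"pics/b_{n}.png",cv2.resize(p["frame"][r,c][:,:,::-1],None,fx=2.4,fy=2.4,interpolation=cv2.INTER_CUBIC))
    for lo,hi in [(0.135,0.155),(0.06,0.08),(0.11,0.13),(0.085,0.1)]:
        m=(Z>lo)&(Z<hi)&(X[...,0]>.35)&(X[...,0]<.75)&(X[...,1]>-.05)&(X[...,1]<.4)
        pts=X[m][:,:2].astype(np.float32)
        if len(pts)>5: print(n,lo,len(pts),pts.min(0),pts.max(0),cv2.minAreaRect(pts),np.median(Z[m]))
E
```

```text
scene 0.135 4006 [0.5052 0.0282] [0.6617 0.3192] ((0.5827940106391907, 0.17341861128807068), (0.12165699154138565, 0.2801380753517151), 8.071914672851562) 0.14406627192621013
scene 0.06 315 [0.4674 0.0458] [0.6661 0.3173] ((0.5898611545562744, 0.16215242445468903), (0.17627641558647156, 0.26780059933662415), 20.361764907836914) 0.07334622817878135
scene 0.11 309 [0.4152 0.0444] [0.6623 0.3198] ((0.5614508390426636, 0.15525996685028076), (0.21974825859069824, 0.273866206407547), 18.359628677368164) 0.12234136795090969
scene 0.085 201 [0.4215 0.0455] [0.6612 0.3189] ((0.5388602018356323, 0.16743570566177368), (0.2111068069934845, 0.27594882249832153), 8.225184440612793) 0.09141080815507581
side 0.135 5175 [0.5057 0.0274] [0.6618 0.3203] ((0.5836057066917419, 0.1735105812549591), (0.12050004303455353, 0.28086256980895996), 8.03598690032959) 0.14347281186163102
side 0.06 411 [0.469 0.05 ] [0.667  0.3197] ((0.5654930472373962, 0.17441004514694214), (0.17204377055168152, 0.27358707785606384), 8.127474784851074) 0.07321333270574601
side 0.11 313 [0.4159 0.0474] [0.6625 0.3206] ((0.5363245606422424, 0.1690049022436142), (0.2155665159225464, 0.27651816606521606), 8.131162643432617) 0.12232877850241741
side 0.085 214 [0.4192 0.0484] [0.6621 0.3202] ((0.5381845235824585, 0.16987787187099457), (0.21171917021274567, 0.275333046913147), 8.045916557312012) 0.08961454125533672
```

View pics/b_scene_z.png

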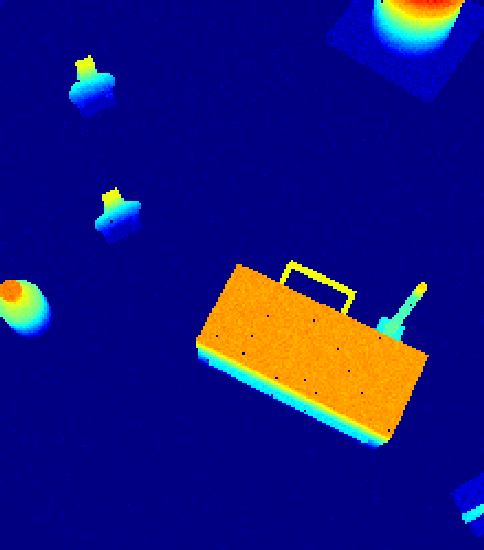

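View pics/b_side.png

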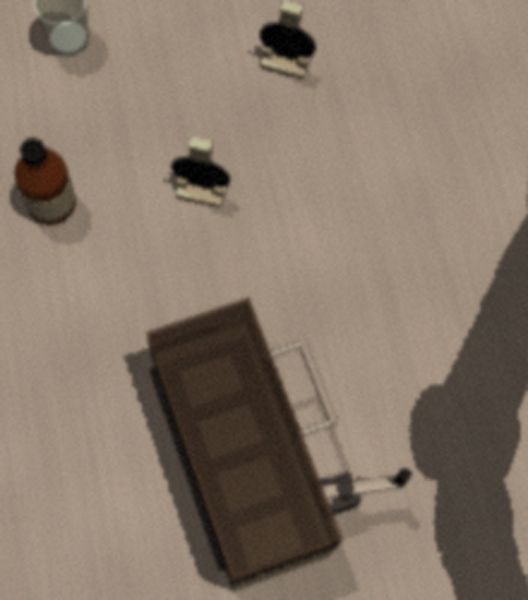

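View pics/b_scene.png

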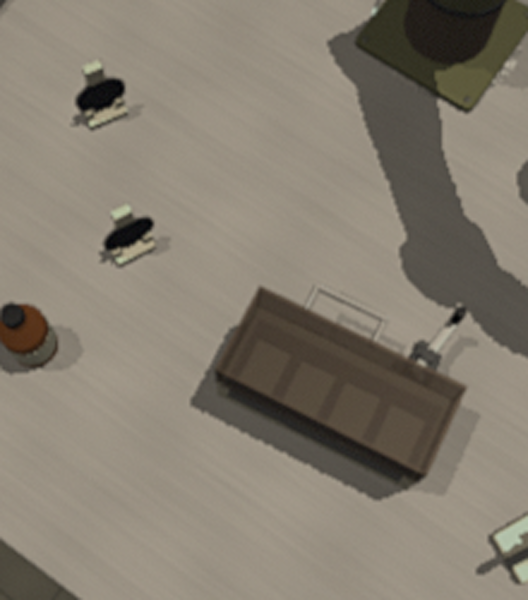

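```bash
cat >> h.py <<'E'
from math import cos,sin,radians
BC=np.array([0.5832,0.1735]);BA=8.05
def box(x,y,z):
    c,s=cos(radians(BA)),sin(radians(BA));return np.array([BC[0]+c*x-s*y,BC[1]+s*x+c*y,z])
E
python3 - <<'E'
from h import *
P={n:snapshot(n) for n in ["scene","side"]}
T={"pivot":box(-.09,.085,.09),"grip":box(-.15,.085,.13),"handle":box(-.1,-.03,.125)}
for n,p in P.items():
    X=cloud(p);Z=X[...,2]
    for k,t in T.items(): print(n,k,t,proj(p,t))
    # latch grip pixels
    m=(Z>.1)&(np.hypot(X[...,0]-T["grip"][0],X[...,1]-T["grip"][1])<.03);print(" grip pts",m.sum(),X[m].mean(0))
    m=(Z>.112)&(Z<.13)&(np.hypot(X[...,0]-T["handle"][0],X[...,1]-T["handle"][1])<.035);print(" handle pts",m.sum(),X[m].mean(0))
    # wafers: white top blocks
    for w in ([.55,-.185],[.403,-.35]):
        m=(Z>.112)&(Z<.135)&(np.hypot(X[...,0]-w[0],X[...,1]-w[1])<.07)
        if m.sum()>4: print(" wafer top",m.sum(),X[m].mean(0),cv2.minAreaRect(X[m][:,:2].astype(np.float32)))
        m=(Z>.004)&(Z<.016)&(np.hypot(X[...,0]-w[0],X[...,1]-w[1])<.07)
        print(" foot",m.sum(),X[m].mean(0),cv2.minAreaRect(X[m][:,:2].astype(np.float32)))
        m=(Z>.03)&(Z<.085)&(np.hypot(X[...,0]-w[0],X[...,1]-w[1])<.07);q=X[m][:,:2];d=q-q.mean(0);print(" disc ang",np.degrees(np.arctan2(*np.linalg.svd(d,full_matrices=False)[2][0][::-1])))
go(box(-.15,.085,.20),98)
E
```

```text
scene pivot [0.4822 0.2451 0.09  ] [357.4212 228.3165]
scene grip [0.4228 0.2367 0.13  ] [368.014 207.622]
scene handle [0.4884 0.1298 0.125 ] [325.8567 205.5587]
 grip pts 29 [0.4245 0.2486 0.1214]
 handle pts 78 [0.4893 0.1292 0.1229]
 wafer top 41 [ 0.5579 -0.18    0.1207] ((0.5581048727035522, -0.18028973042964935), (0.014893925748765469, 0.024828629568219185), 63.55241775512695)
 foot 128 [ 0.5626 -0.1753  0.0086] ((0.5501410961151123, -0.18833564221858978), (0.12665380537509918, 0.1275213658809662), 31.426301956176758)
 disc ang -26.20831205519553
 wafer top 41 [ 0.412  -0.3402  0.1205] ((0.4115113317966461, -0.34086093306541443), (0.018233928829431534, 0.02504335343837738), 58.72208023071289)
 foot 119 [ 0.416  -0.337   0.0096] ((0.39846521615982056, -0.35493722558021545), (0.1222991794347763, 0.12642648816108704), 39.059959411621094)
 disc ang -29.399299195286407
side pivot [0.4822 0.2451 0.09  ] [323.6825 282.8801]
side grip [0.4228 0.2367 0.13  ] [347.3368 272.1605]
side handle [0.4884 0.1298 0.125 ] [312.3179 237.8823]
 grip pts 36 [0.4245 0.2501 0.1227]
 handle pts 98 [0.
[... 177 characters left out ...]
 0.5624 -0.1709  0.0095] ((0.5480961203575134, -0.18104985356330872), (0.10299091041088104, 0.1227903664112091), 42.996055603027344)
 disc ang 153.8458340218418
 wafer top 49 [ 0.4124 -0.3398  0.1194] ((0.4131786525249481, -0.33971989154815674), (0.018674379214644432, 0.025751428678631783), 52.679534912109375)
 foot 130 [ 0.4151 -0.331   0.0102] ((0.4024753272533417, -0.3422434628009796), (0.12058313935995102, 0.08954191952943802), 1.095049262046814)
 disc ang 150.6731323043984
tcp [0.1911 0.5951 0.2467] xang 72.2 tilt [ 0.      0.0001 -1.    ] F [ 0.664   0.3721 -0.4463] q7 -0.22 open 1.000 t 1.75
shift mm(tool): [-270.4387  330.1581   46.7022]
turn deg (tool z, down => sign flipped): -25.8
```

```bash
python3 - <<'E'
from h import *
go([.4224,.2503,.2],85)
E
```

```text
tcp [0.1911 0.5951 0.2467] xang 72.2 tilt [ 0.      0.0001 -1.    ] F [ 0.664   0.3721 -0.4463] q7 -0.22 open 1.000 t 1.75
shift mm(tool): [-257.5637  325.6293   46.7036]
turn deg (tool z, down => sign flipped): -12.8
```

```bash
python3 -m creep '[{"hand":0.06,"slide":[-0.026,0.0325,0],"turn":0},{"hand":0.06,"slide":[-0.026,0.0325,0],"turn":0},{"hand":0.06,"slide":[-0.026,0.0325,0],"turn":0},{"hand":0.06,"slide":[-0.026,0.0325,0],"turn":0},{"hand":0.06,"slide":[-0.026,0.0325,0],"turn":0}]' 20
python3 -m creep '[{"hand":0.06,"slide":[-0.026,0.0325,0],"turn":0},{"hand":0.06,"slide":[-0.026,0.0325,0],"turn":0},{"hand":0.06,"slide":[-0.026,0.0325,0],"turn":0},{"hand":0.06,"slide":[-0.026,0.0325,0],"turn":-6.4},{"hand":0.06,"slide":[0,0,0],"turn":-6.4}]'
python3 - <<'E'
from h import *
go([.4224,.2503,.2],85)
p=snapshot("wrist");cv2.imwrite("pics/c1.png",p["frame"][:,:,::-1])
X=cloud(p);Z=X[...,2]
m=(Z>.105)&(Z<.135)&(np.hypot(X[...,0]-.424,X[...,1]-.25)<.03);print(m.sum(),np.nanmean(X[m],0),np.nanmin(X[m],0),np.nanmax(X[m],0))
for n in ["latch_grip","latch_pivot"]:
    for r in pinpoint(n,p)[:2]: print(n,r,at_z(p,r["uv"],.112 if n=="latch_grip" else .082))
E
```

```text
clock: 2.38
tool_pos: [0.3069, 0.4206, 0.2469]
eef_rot: [0.808, 0.589, 0.0, -0.0]
contact_force: [1.1, -0.5, -0.8]
opening: 0.679
clock: 3.0
tool_pos: [0.4003, 0.2792, 0.2467]
eef_rot: [0.738, 0.674, -0.0, 0.001]
contact_force: [-0.8, 0.1, 0.3]
opening: 0.684
tcp [0.4003 0.2792 0.2467] xang 84.8 tilt [ 0.0011 -0.0022 -1.    ] F [-0.765   0.0688  0.2868] q7 0.52 open 0.684 t 3.00
shift mm(tool): [-26.653   24.5603  46.7743]
turn deg (tool z, down => sign flipped): -0.2
344 [0.4183 0.2511 0.1248] [0.4135 0.2435 0.1052] [0.427  0.2572 0.1329]
latch_grip {'uv': [252.5, 226.6], 'conf': 0.59} [0.4218 0.2499 0.112 ]
latch_pivot {'uv': [257.2, 269.2], 'conf': 0.86} [0.4809 0.2449 0.082 ]
```

View pics/c1.png

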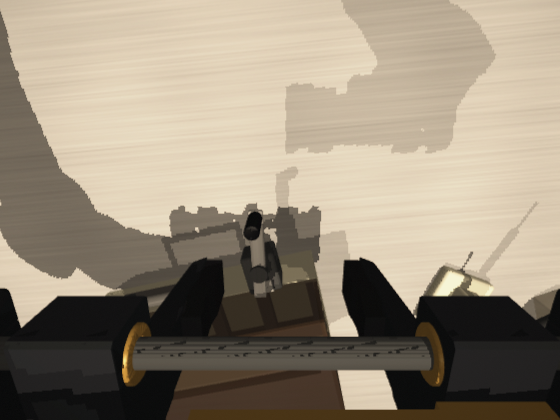

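The post is visible at about (254,225). The network and depth agree on it at (0.421, 0.250), so the latch starts about 13° open. Moving over it and down.

```bash
python3 -m creep '[{"hand":0.06,"slide":[-0.0266,0.024,0.02],"turn":0},{"hand":0.06,"slide":[0,0,0.035],"turn":0},{"hand":0.06,"slide":[0,0,0.035],"turn":0},{"hand":0.06,"slide":[0,0,0.030],"turn":0},{"hand":0.06,"slide":[0,0,0.024],"turn":0}]'
python3 -m creep '[{"hand":0.005,"slide":[0,0,0],"turn":0},{"hand":0.005,"slide":[0,0,0],"turn":0},{"hand":0.005,"slide":[0,0,0],"turn":0},{"hand":0.005,"slide":[0,0,0],"turn":0}]' 15
python3 - <<'E'
from h import *
go([.4215,.2503,.102],85)
p=snapshot("wrist");cv2.imwrite("pics/c2.png",p["frame"][:,:,::-1])
E
```

```text
clock: 3.78
tool_pos: [0.4192, 0.2552, 0.1016]
eef_rot: [0.737, 0.675, 0.0, -0.0]
contact_force: [-0.3, -0.4, 0.3]
opening: 0.683
clock: 4.28
tool_pos: [0.42, 0.2545, 0.1035]
eef_rot: [0.737, 0.675, 0.001, 0.0]
contact_force: [-0.2, 0.1, 0.2]
opening: 0.249
tcp [0.42   0.2545 0.1035] xang 85.0 tilt [ 0.0012  0.001  -1.    ] F [-0.2179  0.0701  0.2324] q7 0.46 open 0.249 t 4.28
shift mm(tool): [-4.0762  1.819   1.503 ]
turn deg (tool z, down => sign flipped): -0.0
```

View pics/c2.png

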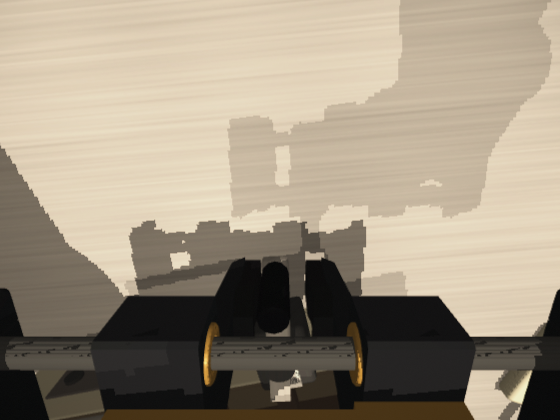

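The post sits between the fingers at (275,295). They are still closing, so I'll give them more time.

```bash
python3 -m creep '[{"hand":0.005,"slide":[0,0,0],"turn":0},{"hand":0.005,"slide":[0,0,0],"turn":0},{"hand":0.005,"slide":[0,0,0],"turn":0}]' 15
python3 - <<'E'
from h import *
go([.4215,.2503,.102],85)
piv=box(-.09,.085,.102);print(piv)
p,M,s=tool()
d=p-piv;print(np.hypot(d[0],d[1]),188.05-np.degrees(np.arctan2(d[1],d[0])))
E
```

```text
clock: 4.7
tool_pos: [0.4197, 0.2539, 0.103]
eef_rot: [0.737, 0.675, -0.0, 0.0]
contact_force: [-1.1, -2.0, 5.8]
opening: 0.155
tcp [0.4197 0.2539 0.103 ] xang 85.0 tilt [ 0.0002 -0.0003 -1.    ] F [-1.0842 -2.0267  5.7894] q7 0.46 open 0.155 t 4.70
shift mm(tool): [-3.4728  2.1287  1.0243]
turn deg (tool z, down => sign flipped): -0.0
[0.4822 0.2451 0.102 ]
0.0631283983813226 16.14321525145965
```

```bash
python3 -m creep '[{"hand":0.005,"slide":[0.0104,0.0013,0],"turn":10},{"hand":0.005,"slide":[0.0104,0.0013,0],"turn":10},{"hand":0.005,"slide":[0.0104,0.0013,0],"turn":10},{"hand":0.005,"slide":[0.0104,0.0013,0],"turn":10}]'
python3 - <<'E'
from h import *
piv=box(-.09,.085,.102)
p,M,s=tool()
d=p-piv;a=np.degrees(np.arctan2(d[1],d[0]));print(np.hypot(d[0],d[1]),188.05-a)
t=188.05-92.5;go(piv+.0605*np.array([cos(radians(t)),sin(radians(t)),0]),t-90)
E
```

```text
clock: 5.2
tool_pos: [0.4383, 0.2912, 0.103]
eef_rot: [0.925, 0.38, -0.0, -0.0]
contact_force: [0.4, -2.3, 5.1]
opening: 0.151
0.06366760305433679 54.443226660389286
tcp [0.4383 0.2912 0.103 ] xang 44.7 tilt [-0.0003  0.0001 -1.    ] F [ 0.3823 -2.2974  5.0811] q7 0.04 open 0.151 t 5.20
shift mm(tool): [36.9865 16.7296  1.0294]
turn deg (tool z, down => sign flipped): 39.1
```

```bash
python3 -m creep '[{"hand":0.005,"slide":[0.0104,0.0013,0],"turn":10},{"hand":0.005,"slide":[0.0104,0.0013,0],"turn":10},{"hand":0.005,"slide":[0.0104,0.0013,0],"turn":10},{"hand":0.005,"slide":[0.0104,0.0013,0],"turn":9},{"hand":0.005,"slide":[0.003,0.000,0],"turn":0}]'
python3 - <<'E'
from h import *
piv=box(-.09,.085,.102)
p,M,s=tool()
d=p-piv;a=np.degrees(np.arctan2(d[1],d[0]));print(np.hypot(d[0],d[1]),188.05-a)
t=188.05-92.5;go(piv+.0605*np.array([cos(radians(t)),sin(radians(t)),0]),t-90)
E
```

```text
clock: 5.82
tool_pos: [0.4736, 0.3073, 0.1026]
eef_rot: [0.999, 0.053, -0.006, 0.001]
contact_force: [-13.9, -2.0, 15.5]
opening: 0.15
0.06284877972144634 90.22013369928142
tcp [0.4736 0.3073 0.1026] xang 6.1 tilt [-0.0111 -0.0023 -0.9999] F [-13.8795  -2.0263  15.5283] q7 -0.35 open 0.150 t 5.83
shift mm(tool): [2.4868 2.3202 0.598 ]
turn deg (tool z, down => sign flipped): 0.5
```

```bash
python3 -m creep '[{"hand":0.018,"slide":[0,0,0],"turn":0},{"hand":0.018,"slide":[0,0,0],"turn":0},{"hand":0.018,"slide":[0,0,-0.03],"turn":0},{"hand":0.018,"slide":[0,0,-0.03],"turn":0},{"hand":0.018,"slide":[0,0,-0.04],"turn":0}]'
python3 - <<'E'
from h import *
go(box(-.1,-.03,.2),BA)
p=snapshot("scene");X=cloud(p);Z=X[...,2]
cv2.imwrite("pics/d1.png",cv2.resize(p["frame"][80:330,180:430][:,:,::-1],None,fx=2.2,fy=2.2))
E
```

```text
clock: 6.45
tool_pos: [0.4786, 0.3074, 0.2029]
eef_rot: [0.999, 0.053, -0.001, 0.0]
contact_force: [-0.3, -0.2, 0.6]
opening: 0.204
tcp [0.4786 0.3074 0.2029] xang 6.0 tilt [-0.0014 -0.0004 -1.    ] F [-0.3466 -0.2293  0.6032] q7 -0.37 open 0.204 t 6.45
shift mm(tool): [ -8.9795 177.6148   2.9373]
turn deg (tool z, down => sign flipped): -2.0
```

View pics/d1.png

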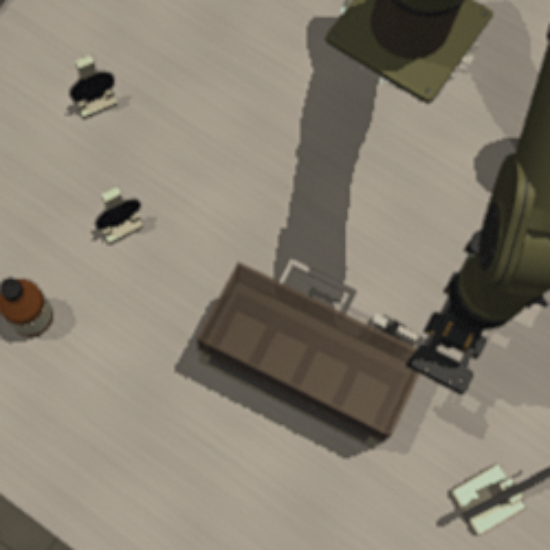

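The lever now lies along the box front at about (395,325) in the crop. Next is the handle, at (318,285).

```bash
python3 -m creep '[{"hand":0.026,"slide":[-0.0018,0.0355,0],"turn":-2},{"hand":0.026,"slide":[-0.0018,0.0355,0],"turn":0},{"hand":0.026,"slide":[-0.0018,0.0355,0],"turn":0},{"hand":0.026,"slide":[-0.0018,0.0355,0],"turn":0},{"hand":0.026,"slide":[-0.0018,0.0355,0],"turn":0}]'
python3 - <<'E'
from h import *
go(box(-.1,-.03,.109)+[.0006,0,0],BA)
p=snapshot("wrist");cv2.imwrite("pics/d2.png",p["frame"][:,:,::-1])
X=cloud(p);Z=X[...,2];t=box(-.1,-.03,0)
m=(Z>.112)&(Z<.13)&(np.hypot(X[...,0]-t[0],X[...,1]-t[1])<.035);print(m.sum(),np.nanmean(X[m],0))
E
```

```text
clock: 7.12
tool_pos: [0.4941, 0.1293, 0.2025]
eef_rot: [0.998, 0.07, 0.0, -0.0]
contact_force: [0.8, 0.3, 0.2]
opening: 0.292
tcp [0.4941 0.1293 0.2025] xang 8.0 tilt [ 0.0006  0.0005 -1.    ] F [0.8401 0.3336 0.177 ] q7 -0.07 open 0.292 t 7.12
shift mm(tool): [-5.0271 -1.1117 93.5127]
turn deg (tool z, down => sign flipped): -0.0
1281 [0.4866 0.1309 0.1243]
```

View pics/d2.png

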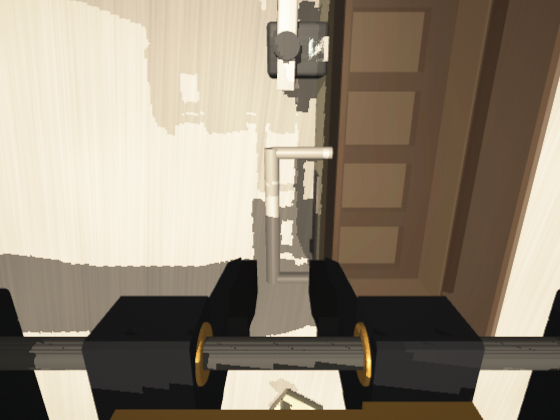

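The bar shows at column 272, rows 150–280, so the fingers need about 6 mm of shift before they straddle it. Then I'll go down.

```bash
python3 -m creep '[{"hand":0.026,"slide":[-0.0055,-0.001,0],"turn":0},{"hand":0.026,"slide":[0,0,0.03],"turn":0},{"hand":0.026,"slide":[0,0,0.03],"turn":0},{"hand":0.026,"slide":[0,0,0.033],"turn":0}]'
python3 -m creep '[{"hand":0.004,"slide":[0,0,0],"turn":0},{"hand":0.004,"slide":[0,0,0],"turn":0},{"hand":0.004,"slide":[0,0,0],"turn":0},{"hand":0.004,"slide":[0,0,0],"turn":0}]' 10
python3 - <<'E'
from h import *
go(box(-.1,-.03,.109),BA)
E
```

```text
clock: 7.68
tool_pos: [0.4881, 0.1326, 0.1089]
eef_rot: [0.997, 0.071, 0.001, -0.001]
contact_force: [0.2, 0.6, 0.0]
opening: 0.296
clock: 8.18
tool_pos: [0.4865, 0.1312, 0.1103]
eef_rot: [0.998, 0.07, -0.001, -0.001]
contact_force: [-4.6, 2.9, -0.9]
opening: 0.103
tcp [0.4865 0.1312 0.1103] xang 8.1 tilt [-0.0026  0.0009 -1.    ] F [-4.6034  2.9163 -0.8591] q7 -0.05 open 0.103 t 8.18
shift mm(tool): [1.6304 1.6427 1.293 ]
turn deg (tool z, down => sign flipped): 0.0
```

```bash
python3 - <<'E'
from h import *
th=np.radians(np.linspace(0,92.5,17)+17.35);r=167.6
x=-r*np.cos(th);z=r*np.sin(th);print(np.stack([np.diff(x),-np.diff(z)],1).round(1).tolist())
E
```

```text
[[5.8, -15.9], [7.4, -15.2], [8.9, -14.4], [10.3, -13.4], [11.6, -12.3], [12.8, -11.1], [13.8, -9.7], [14.7, -8.3], [15.5, -6.7], [16.1, -5.1], [16.5, -3.5], [16.8, -1.8], [16.9, -0.1], [16.8, 1.6], [16.6, 3.3], [16.2, 4.9]]
```

```bash
python3 -m creep '[{"hand":0.004,"slide":[0.0058,0,-0.0159],"turn":0},{"hand":0.004,"slide":[0.0074,0,-0.0152],"turn":0},{"hand":0.004,"slide":[0.0089,0,-0.0144],"turn":0},{"hand":0.004,"slide":[0.0103,0,-0.0134],"turn":0},{"hand":0.004,"slide":[0.0116,0,-0.0123],"turn":0}]'
python3 - <<'E'
from h import *
h=box(.06,0,.07)
p,M,s=tool();d=p-h;c,sn=cos(radians(BA)),sin(radians(BA))
bx=c*d[0]+sn*d[1];z=d[2]+.011;print(bx,z,np.hypot(bx,z),np.degrees(np.arctan2(z,-bx))-17.35)
go(p,BA)
E
```

```text
clock: 8.8
tool_pos: [0.5307, 0.137, 0.182]
eef_rot: [0.998, 0.07, -0.001, -0.0]
contact_force: [-2.0, 2.1, -3.5]
opening: 0.102
-0.11707686598636037 0.12298956113670421 0.16980407738858125 29.060876172675513
tcp [0.5307 0.137  0.182 ] xang 8.0 tilt [-0.0017  0.0008 -1.    ] F [-2.0239  2.1011 -3.4923] q7 -0.06 open 0.102 t 8.80
shift mm(tool): [0. 0. 0.]
turn deg (tool z, down => sign flipped): -0.0
```

```bash
python3 -m creep '[{"hand":0.004,"slide":[0.0128,0,-0.0111],"turn":0},{"hand":0.004,"slide":[0.0138,0,-0.0097],"turn":0},{"hand":0.004,"slide":[0.0147,0,-0.0083],"turn":0},{"hand":0.004,"slide":[0.0155,0,-0.0067],"turn":0},{"hand":0.004,"slide":[0.0161,0,-0.0051],"turn":0}]'
python3 -m creep '[{"hand":0.004,"slide":[0.0165,0,-0.0035],"turn":0},{"hand":0.004,"slide":[0.0168,0,-0.0018],"turn":0},{"hand":0.004,"slide":[0.0169,0,-0.0001],"turn":0},{"hand":0.004,"slide":[0.0168,0,0.0016],"turn":0},{"hand":0.004,"slide":[0.0166,0,0.0033],"turn":0}]'
python3 - <<'E'
from h import *
h=box(.06,0,.07)
p,M,s=tool();d=p-h;c,sn=cos(radians(BA)),sin(radians(BA))
bx=c*d[0]+sn*d[1];z=d[2]+.011;print(bx,z,np.hypot(bx,z),np.degrees(np.arctan2(z,-bx))-17.35)
go(p,BA)
E
```

```text
clock: 9.43
tool_pos: [0.6038, 0.147, 0.2227]
eef_rot: [0.998, 0.07, -0.0, -0.0]
contact_force: [-2.2, 1.5, -4.9]
opening: 0.1
clock: 10.05
tool_pos: [0.6864, 0.1584, 0.2228]
eef_rot: [0.998, 0.07, -0.0, -0.0]
contact_force: [-3.3, 1.0, -2.4]
opening: 0.104
0.04011439426820061 0.16383873480365133 0.16867808289628453 86.40769122667831
tcp [0.6864 0.1584 0.2228] xang 8.0 tilt [-0.001   0.0003 -1.    ] F [-3.269   1.     -2.4266] q7 -0.05 open 0.104 t 10.05
shift mm(tool): [0. 0. 0.]
turn deg (tool z, down => sign flipped): -0.1
```

```bash
python3 -m creep '[{"hand":0.004,"slide":[0.0162,0,0.0049],"turn":0},{"hand":0.004,"slide":[0.004,0,0.001],"turn":0},{"hand":0.004,"slide":[0,0,0],"turn":0}]'
python3 - <<'E'
from h import *
h=box(.06,0,.07)
p,M,s=tool();d=p-h;c,sn=cos(radians(BA)),sin(radians(BA))
bx=c*d[0]+sn*d[1];z=d[2]+.011;print(bx,z,np.hypot(bx,z),np.degrees(np.arctan2(z,-bx))-17.35)
go(p,BA)
E
```

```text
clock: 10.42
tool_pos: [0.7003, 0.16, 0.2169]
eef_rot: [0.998, 0.07, -0.008, 0.001]
contact_force: [-19.2, -2.4, 10.8]
opening: 0.126
0.0540798945075955 0.15793997413009506 0.16694211696922906 91.55160887078355
tcp [0.7003 0.16   0.2169] xang 8.0 tilt [-0.015  -0.0021 -0.9999] F [-19.2131  -2.3981  10.7825] q7 -0.05 open 0.126 t 10.43
shift mm(tool): [0. 0. 0.]
turn deg (tool z, down => sign flipped): -0.1
```

```bash
python3 -m creep '[{"hand":0.03,"slide":[-0.004,0,0],"turn":0},{"hand":0.03,"slide":[0,0,0],"turn":0},{"hand":0.03,"slide":[0,0,-0.02],"turn":0},{"hand":0.03,"slide":[0,0,-0.03],"turn":0},{"hand":0.03,"slide":[0,0,-0.03],"turn":0}]'
python3 -m creep '[{"hand":0.06,"slide":[-0.04,0.04,0],"turn":0},{"hand":0.06,"slide":[-0.04,0.04,0],"turn":0},{"hand":0.06,"slide":[-0.04,0.04,0],"turn":0},{"hand":0.06,"slide":[-0.03,0.04,0],"turn":0},{"hand":0.06,"slide":[0,0.04,0],"turn":0}]'
python3 - <<'E'
from h import *
for n in ["scene","side"]:
    p=snapshot(n);X=cloud(p);Z=X[...,2]
    cv2.imwrite(f"pics/e_{n}.png",cv2.resize(p["frame"][80:330,180:430][:,:,::-1],None,fx=2.2,fy=2.2))
    for w in ([.55,-.185],[.403,-.35]):
        m=(Z>.112)&(Z<.135)&(np.hypot(X[...,0]-w[0],X[...,1]-w[1])<.08)
        if m.sum()>4: print(" wafer top",m.sum(),X[m].mean(0),cv2.minAreaRect(X[m][:,:2].astype(np.float32)))
go([.558,-.18,.29],60)
E
```

```text
clock: 11.05
tool_pos: [0.7038, 0.1603, 0.2981]
eef_rot: [0.998, 0.07, 0.001, -0.0]
contact_force: [0.0, -0.5, 0.1]
opening: 0.341
clock: 11.68
tool_pos: [0.5811, -0.0606, 0.2978]
eef_rot: [0.998, 0.069, 0.001, 0.0]
contact_force: [2.2, -0.1, -0.4]
opening: 0.682
 wafer top 24 [ 0.5582 -0.1834  0.1205] ((0.5567080974578857, -0.18311995267868042), (0.010007203556597233, 0.02537352219223976), 69.621337890625)
 wafer top 20 [ 0.5578 -0.1792  0.1204] ((0.556344747543335, -0.17970915138721466), (0.013831273652613163, 0.023792941123247147), 57.56328582763672)
 wafer top 48 [ 0.4124 -0.3399  0.1196] ((0.4123040437698364, -0.3410981595516205), (0.017101606354117393, 0.02593161165714264), 55.77751922607422)
tcp [ 0.5829 -0.0655  0.2979] xang 7.5 tilt [ 0.0041 -0.0048 -1.    ] F [ 0.5041 -0.5725  0.0382] q7 0.25 open 0.678 t 11.78
shift mm(tool): [-39.5834 110.2585   8.3063]
turn deg (tool z, down => sign flipped): -52.5
```

View pics/e_scene.png

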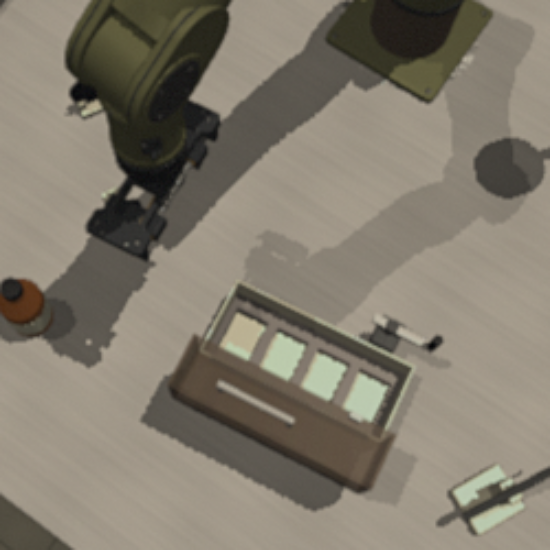

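View pics/e_side.png

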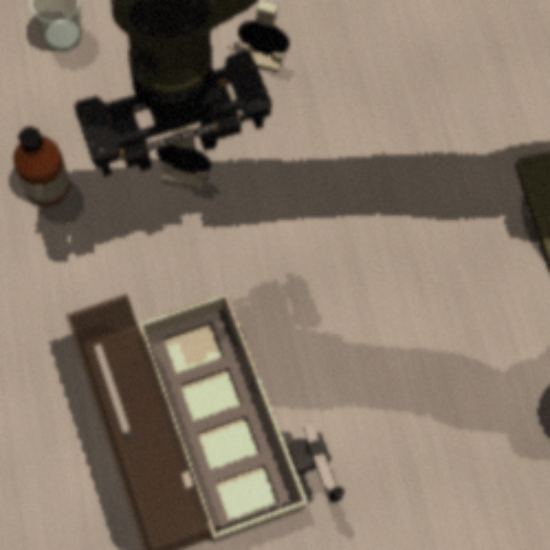

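The lid stands open. The four pockets are empty, at about (243,335), (284,355), (324,376) and (366,397) in the scene crop. Moving over the nearer wafer.

```bash
python3 -m creep '[{"hand":0.06,"slide":[-0.014,0.036,0],"turn":0},{"hand":0.06,"slide":[-0.013,0.036,0],"turn":0},{"hand":0.06,"slide":[-0.013,0.036,0],"turn":0},{"hand":0.06,"slide":[0,0,0],"turn":-10.5},{"hand":0.06,"slide":[0,0,0],"turn":-10.5}]'
python3 -m creep '[{"hand":0.06,"slide":[0,0,0],"turn":-10.5},{"hand":0.06,"slide":[0,0,0],"turn":-10.5},{"hand":0.06,"slide":[0,0,0.02],"turn":-10.5},{"hand":0.06,"slide":[0,0,0.03],"turn":-3},{"hand":0.06,"slide":[0,0,0.02],"turn":0}]'
python3 - <<'E'
from h import *
p=snapshot("wrist");cv2.imwrite("pics/f1.png",p["frame"][:,:,::-1])
X=cloud(p);Z=X[...,2];w=[.558,-.18]
m=(Z>.115)&(Z<.13)&(np.hypot(X[...,0]-w[0],X[...,1]-w[1])<.08)
print(m.sum(),X[m].mean(0),cv2.minAreaRect(X[m][:,:2].astype(np.float32)))
m=(Z>.005)&(Z<.016)&(np.hypot(X[...,0]-w[0],X[...,1]-w[1])<.06)
print(m.sum(),X[m].mean(0),cv2.minAreaRect(X[m][:,:2].astype(np.float32)))
go([.558,-.18,.11],63.8)
E
```

```text
clock: 12.4
tool_pos: [0.5586, -0.1714, 0.2971]
eef_rot: [0.968, 0.253, 0.001, 0.001]
contact_force: [-0.1, 0.6, -0.4]
opening: 0.679
clock: 13.02
tool_pos: [0.5584, -0.1708, 0.2259]
eef_rot: [0.85, 0.526, 0.001, 0.0]
contact_force: [-0.6, -0.4, -0.2]
opening: 0.683
591 [ 0.5544 -0.179   0.1218] ((0.555278480052948, -0.17970387637615204), (0.01348092220723629, 0.02610635943710804), 63.243194580078125)
1434 [ 0.5512 -0.1779  0.0122] ((0.5552768707275391, -0.18019384145736694), (0.04313163086771965, 0.059255462139844894), 63.94009017944336)
tcp [ 0.557  -0.1704  0.2236] xang 63.5 tilt [-0.0024  0.0011 -1.    ] F [ 0.2681  0.9773 -1.4133] q7 1.21 open 0.681 t 13.07
shift mm(tool): [ -8.1368   5.4415 113.575 ]
turn deg (tool z, down => sign flipped): -0.3
```

View pics/f1.png

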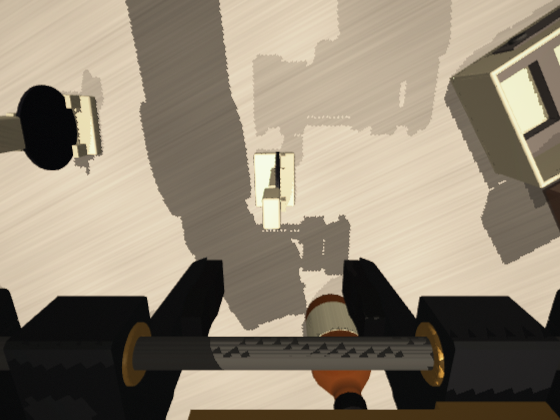

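The stand is clear at about (273,190). The foot measures 43×59 mm, centred at (0.5553, −0.180), at 63.9°, and the sizes match the spec.

```bash
python3 - <<'E'
from h import *
go([.5553,-.18,.098],63.8)
E
python3 -m creep '[{"hand":0.06,"slide":[-0.009,0.003,0],"turn":-0.3},{"hand":0.06,"slide":[0,0,0],"turn":0}]'
python3 - <<'E'
from h import *
go([.5553,-.18,.098],63.8)
E
```

```text
tcp [ 0.557  -0.1704  0.2236] xang 63.5 tilt [-0.0024  0.0011 -1.    ] F [ 0.2681  0.9773 -1.4133] q7 1.21 open 0.681 t 13.07
shift mm(tool): [ -9.3395   3.0564 125.5815]
turn deg (tool z, down => sign flipped): -0.3
clock: 13.32
tool_pos: [0.557, -0.1821, 0.2276]
eef_rot: [0.85, 0.528, 0.001, 0.001]
contact_force: [-0.1, 0.8, 0.6]
opening: 0.681
tcp [ 0.557  -0.1821  0.2276] xang 63.7 tilt [ 0.0025 -0.0016 -1.    ] F [-0.0565  0.7852  0.5827] q7 1.23 open 0.681 t 13.32
shift mm(tool): [  1.182   -2.8107 129.6202]
turn deg (tool z, down => sign flipped): -0.1
```

```bash
python3 -m creep '[{"hand":0.05,"slide":[0.001,-0.002,0.03],"turn":0},{"hand":0.05,"slide":[0,0,0.03],"turn":0},{"hand":0.05,"slide":[0,0,0.03],"turn":0},{"hand":0.05,"slide":[0,0,0.02],"turn":0},{"hand":0.05,"slide":[0,0,0.018],"turn":0}]'
python3 - <<'E'
from h import *
go([.5553,-.18,.098],63.8)
E
python3 -m creep '[{"hand":0.005,"slide":[0,0,0],"turn":0},{"hand":0.005,"slide":[0,0,0],"turn":0},{"hand":0.005,"slide":[0,0,0],"turn":0},{"hand":0.005,"slide":[0,0,0],"turn":0},{"hand":0.005,"slide":[0,0,0],"turn":0}]' 20
python3 -m creep '[{"hand":0.005,"slide":[0,0,0],"turn":0},{"hand":0.005,"slide":[0,0,0],"turn":0}]' 20
python3 - <<'E'
from h import *
go([.5553,-.18,.098],63.8)
E
```

```text
clock: 13.95
tool_pos: [0.5558, -0.1789, 0.0985]
eef_rot: [0.849, 0.528, 0.001, 0.001]
contact_force: [0.1, 0.1, 0.4]
opening: 0.57
tcp [ 0.5558 -0.1789  0.0985] xang 63.8 tilt [ 0.0021 -0.0004 -1.    ] F [0.1374 0.0539 0.3937] q7 1.19 open 0.570 t 13.95
shift mm(tool): [-1.2185  0.0424  0.4731]
turn deg (tool z, down => sign flipped): -0.0
clock: 14.58
tool_pos: [0.5551, -0.1788, 0.099]
eef_rot: [0.849, 0.528, 0.0, 0.0]
contact_force: [-0.9, 0.2, 3.9]
opening: 0.157
clock: 14.82
tool_pos: [0.5551, -0.1788, 0.099]
eef_rot: [0.849, 0.528, 0.0, 0.0]
contact_force: [-0.8, -0.1, 5.5]
opening: 0.156
tcp [ 0.5551 -0.1788  0.099 ] xang 63.8 tilt [ 0.0009 -0.0003 -1.    ] F [-0.7571 -0.1317  5.4929] q7 1.19 open 0.156 t 14.82
shift mm(tool): [-0.9649  0.6461  0.9985]
turn deg (tool z, down => sign flipped): -0.0
```

```bash
python3 -m creep '[{"hand":0.005,"slide":[0,0,-0.015],"turn":0},{"hand":0.005,"slide":[0,0,-0.03],"turn":0},{"hand":0.005,"slide":[0,0,-0.035],"turn":0},{"hand":0.005,"slide":[0,0,-0.035],"turn":-7},{"hand":0.005,"slide":[0,0,-0.015],"turn":-7}]'
python3 -m creep '[{"hand":0.005,"slide":[0,0,0],"turn":-7},{"hand":0.005,"slide":[0,0,0],"turn":-7},{"hand":0.005,"slide":[0,0,0],"turn":-6.2},{"hand":0.005,"slide":[0,0,0],"turn":0}]'
python3 - <<'E'
from h import *
go(box(0,.033,.22),BA+90)
p=snapshot("scene");X=cloud(p)
cv2.imwrite("pics/g1.png",cv2.resize(p["frame"][80:330,180:430][:,:,::-1],None,fx=2.2,fy=2.2))
p=snapshot("side");X=cloud(p);Z=X[...,2]
cv2.imwrite("pics/g2.png",cv2.resize(p["frame"][150:380,200:430][:,:,::-1],None,fx=2.2,fy=2.2))
# rim at z~.07: fit
d=X[...,:2]-BC;c,s=cos(radians(BA)),sin(radians(BA));bx=d@[c,s];by=d@[-s,c]
m=(Z>.064)&(Z<.076)&(abs(bx)<.075)&(abs(by)<.16);print("rim",m.sum(),np.nanpercentile(bx[m],[1,99]),np.nanpercentile(by[m],[1,99]))
f=(Z<.0125)&(Z>.002)&(abs(bx)<.05)&(abs(by)<.13)
print("pocketfloor bx",np.percentile(bx[f],[1,99]))
h,_=np.histogram(by[f],bins=np.arange(-.13,.131,.004));print(h)
E
```

```text
clock: 15.45
tool_pos: [0.5555, -0.1788, 0.2311]
eef_rot: [0.777, 0.629, 0.001, 0.001]
contact_force: [0.0, 0.3, -2.1]
opening: 0.157
clock: 15.95
tool_pos: [0.5545, -0.1787, 0.2287]
eef_rot: [0.657, 0.754, 0.0, -0.0]
contact_force: [0.4, 0.0, -1.2]
opening: 0.158
tcp [ 0.5545 -0.1787  0.2287] xang 97.9 tilt [-0.0002  0.0003 -1.    ] F [ 0.3904  0.004  -1.1547] q7 1.68 open 0.158 t 15.95
shift mm(tool): [377.9135  76.8934   8.8088]
turn deg (tool z, down => sign flipped): -0.1
rim 566 [-0.0714  0.0607] [-0.1395  0.1399]
pocketfloor bx [-0.0323  0.0321]
[ 0 27 29 28 25 29 29 33 24 28 28 34 26  2  0  0  0 10 30 29 32 31 36 28
 28 32 26 32 32 20  0  0  0  0 24 31 30 37 29 33 27 36 31 32 23 36 14  0
  0  0  6 34 29 35 31 33 32 34 35 32 31 35 33  4  0]
```

View pics/g1.png

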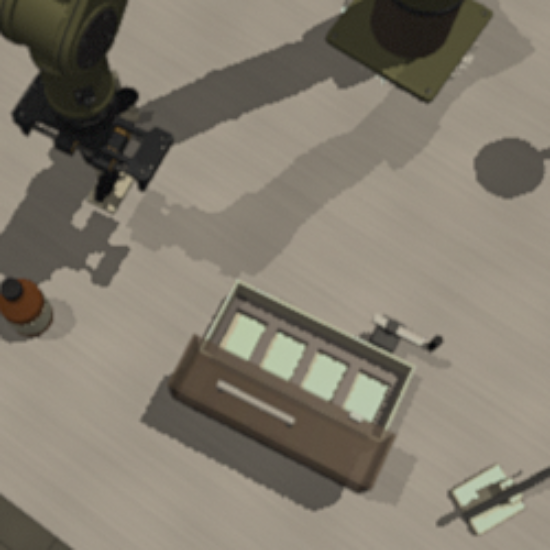

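The box fit holds: pocket floors span ±32 mm in x and sit at the expected y positions. Carrying the stand to pocket 2.

```bash
python3 -m creep '[{"hand":0.005,"slide":[0.037,0.0077,0],"turn":0},{"hand":0.005,"slide":[0.037,0.0077,0],"turn":0},{"hand":0.005,"slide":[0.037,0.0077,0],"turn":0},{"hand":0.005,"slide":[0.037,0.0077,0],"turn":0},{"hand":0.005,"slide":[0.037,0.0077,0],"turn":0}]'
python3 -m creep '[{"hand":0.005,"slide":[0.037,0.0077,0],"turn":0},{"hand":0.005,"slide":[0.037,0.0077,0],"turn":0},{"hand":0.005,"slide":[0.037,0.0077,0],"turn":0},{"hand":0.005,"slide":[0.037,0.0077,0],"turn":0},{"hand":0.005,"slide":[0.037,0.0077,0],"turn":0}]'
python3 -m creep '[{"hand":0.005,"slide":[0,0,0],"turn":0},{"hand":0.005,"slide":[0,0,0],"turn":0}]'
python3 - <<'E'
from h import *
go(box(0,.033,.22),BA+90)
E
```

```text
clock: 16.68
tool_pos: [0.5672, 0.0112, 0.2286]
eef_rot: [0.657, 0.754, -0.0, 0.0]
contact_force: [0.6, 0.5, -1.4]
opening: 0.163
clock: 17.3
tool_pos: [0.5795, 0.1997, 0.2285]
eef_rot: [0.657, 0.754, -0.0, 0.0]
contact_force: [0.5, -0.5, -1.3]
opening: 0.155
clock: 17.55
tool_pos: [0.5795, 0.1975, 0.2283]
eef_rot: [0.657, 0.754, -0.001, 0.0]
contact_force: [0.8, 0.1, -1.8]
opening: 0.159
tcp [0.5795 0.1975 0.2283] xang 97.9 tilt [-0.0004 -0.0015 -1.    ] F [ 0.7752  0.1002 -1.8472] q7 1.09 open 0.159 t 17.55
shift mm(tool): [8.7296 0.3117 8.2733]
turn deg (tool z, down => sign flipped): -0.1
```

```bash
python3 -m creep '[{"hand":0.005,"slide":[0.0087,0.0003,0],"turn":0},{"hand":0.005,"slide":[0,0,0.03],"turn":0},{"hand":0.005,"slide":[0,0,0],"turn":0},{"hand":0.005,"slide":[0,0,0],"turn":0}]'
python3 - <<'E'
from h import *
go(box(0,.033,.107),BA+90)
c,s=cos(radians(BA)),sin(radians(BA))
t,M,_=tool()
for n in ["scene","side","wrist"]:
    p=snapshot(n);X=cloud(p);Z=X[...,2]
    d=X[...,:2]-BC;bx=d@[c,s];by=d@[-s,c]
    f=t[2]-.099+.012
    m=(abs(Z-f)<.006)&(abs(bx)<.055)&(abs(by-.033)<.05)
    if m.sum()>5:print(n,m.sum(),np.percentile(bx[m],[2,98]),np.percentile(by[m],[2,98]),np.median(Z[m]))
    cv2.imwrite(f"pics/h_{n}.png",p["frame"][:,:,::-1])
E
```

```text
clock: 18.05
tool_pos: [0.5792, 0.2069, 0.1991]
eef_rot: [0.656, 0.754, 0.0, 0.0]
contact_force: [-0.5, 0.0, -1.3]
opening: 0.157
tcp [0.5792 0.2069 0.1991] xang 97.9 tilt [ 0.0007  0.0002 -1.    ] F [-0.5031  0.0012 -1.2854] q7 1.07 open 0.157 t 18.05
shift mm(tool): [-0.6248 -0.7339 92.1121]
turn deg (tool z, down => sign flipped): -0.1
scene 151 [-0.0068  0.0324] [0.0101 0.0529] 0.11075513137096914
side 85 [-0.0241  0.0335] [0.0113 0.0539] 0.11058256285814169
wrist 3357 [-0.028  0.029] [0.0123 0.0547] 0.11273354517777105
```

View pics/h_side.png

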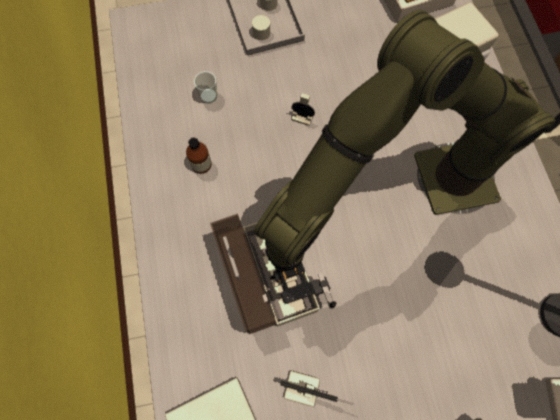

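View pics/h_wrist.png

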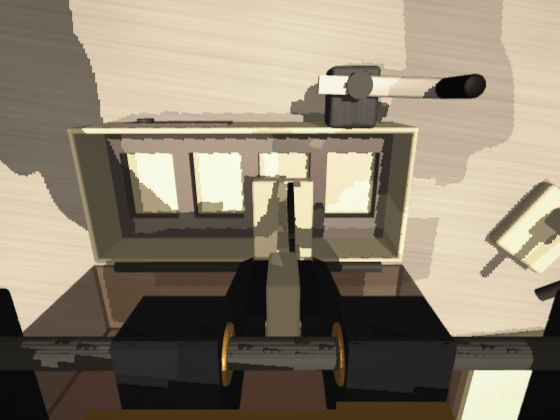

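The foot is over pocket 2 at box (0.000, 0.033). The other stand now shows at (303,110) instead of (300,97), so it has been knocked aside. I'll remeasure it later. Lowering.

```bash
python3 -m creep '[{"hand":0.005,"slide":[-0.0005,0,0.025],"turn":0},{"hand":0.005,"slide":[0,0,0.025],"turn":0},{"hand":0.005,"slide":[0,0,0.015],"turn":0},{"hand":0.005,"slide":[0,0,0.01],"turn":0},{"hand":0.005,"slide":[0,0,0],"turn":0}]'
python3 - <<'E'
from h import *
go(box(0,.033,.107),BA+90)
E
python3 -m creep '[{"hand":0.005,"slide":[0,0,0.006],"turn":0},{"hand":0.005,"slide":[0,0,0.006],"turn":0},{"hand":0.005,"slide":[0,0,0.004],"turn":0},{"hand":0.005,"slide":[0,0,0],"turn":0}]'
python3 - <<'E'
from h import *
go(box(0,.033,.107),BA+90)
E
```

```text
clock: 18.82
tool_pos: [0.5787, 0.2067, 0.1232]
eef_rot: [0.656, 0.755, -0.0, -0.0]
contact_force: [0.2, 1.0, -1.8]
opening: 0.157
tcp [0.5787 0.2067 0.1232] xang 98.0 tilt [-0.0004 -0.0001 -1.    ] F [ 0.1984  1.0078 -1.8325] q7 1.03 open 0.157 t 18.82
shift mm(tool): [-0.4656 -0.1577 16.2278]
turn deg (tool z, down => sign flipped): -0.1
clock: 19.32
tool_pos: [0.5789, 0.2066, 0.1073]
eef_rot: [0.656, 0.755, 0.0, 0.0]
contact_force: [-0.9, -0.4, -1.8]
opening: 0.156
tcp [0.5789 0.2066 0.1073] xang 98.0 tilt [ 0.0002  0.     -1.    ] F [-0.861  -0.4187 -1.7979] q7 1.02 open 0.156 t 19.32
shift mm(tool): [-0.3815 -0.3889  0.284 ]
turn deg (tool z, down => sign flipped): -0.1
```

```bash
python3 -m creep '[{"hand":0.005,"slide":[0,0,0.001],"turn":0},{"hand":0.005,"slide":[0,0,0.001],"turn":0},{"hand":0.005,"slide":[0,0,0],"turn":0}]'

```

```text
clock: 19.7
tool_pos: [0.579, 0.2067, 0.107]
eef_rot: [0.656, 0.755, 0.0, 0.0]
contact_force: [-3.0, -2.3, 9.9]
opening: 0.157
```

The foot is on the floor: 10 N upward at exactly the expected height. Releasing.

```bash
python3 -m creep '[{"hand":0.03,"slide":[0,0,0],"turn":0},{"hand":0.03,"slide":[0,0,0],"turn":0},{"hand":0.03,"slide":[0,0,-0.02],"turn":0},{"hand":0.03,"slide":[0,0,-0.035],"turn":0},{"hand":0.03,"slide":[0,0,-0.045],"turn":0}]'
python3 -m creep '[{"hand":0.06,"slide":[-0.05,-0.02,-0.02],"turn":0},{"hand":0.06,"slide":[-0.06,-0.02,0],"turn":0},{"hand":0.06,"slide":[-0.06,-0.02,0],"turn":0},{"hand":0.06,"slide":[-0.06,-0.02,0],"turn":0},{"hand":0.06,"slide":[-0.06,-0.02,0],"turn":0}]'
python3 - <<'E'
from h import *
c,s=cos(radians(BA)),sin(radians(BA))
for n in ["scene","side"]:
    p=snapshot(n);X=cloud(p);Z=X[...,2]
    cv2.imwrite(f"pics/i_{n}.png",p["frame"][:,:,::-1])
    d=X[...,:2]-BC;bx=d@[c,s];by=d@[-s,c]
    m=(Z>.118)&(Z<.14)&(abs(bx)<.055)&(abs(by)<.13);print(n,"placed top",m.sum(),bx[m].mean(),by[m].mean(),Z[m].mean())
    for r in boxes_of("wafer0",p)[:4]: print("  ",r["uv"],r["conf"],at_z(p,r["uv"],.06))
    w=[.43,-.33]
    m=(Z>.112)&(Z<.135)&(np.hypot(X[...,0]-w[0],X[...,1]-w[1])<.1)
    if m.sum()>4: print(" wafer top",m.sum(),X[m].mean(0),cv2.minAreaRect(X[m][:,:2].astype(np.float32)))
go([.41,-.34,.22],90)
E
```

```text
clock: 20.32
tool_pos: [0.5781, 0.2063, 0.2054]
eef_rot: [0.656, 0.755, -0.001, -0.001]
contact_force: [0.0, -0.2, 0.4]
opening: 0.339
clock: 20.95
tool_pos: [0.5202, -0.0934, 0.2254]
eef_rot: [0.656, 0.755, 0.0, 0.0]
contact_force: [1.5, -0.4, -0.0]
opening: 0.681
scene placed top 46 0.0032907551547452563 0.03086605163887221 0.12811695836307124
   [327.3, 255.9] 0.78 [0.5993 0.2163 0.06  ]
   [228.6, 117.9] 0.68 [ 0.3958 -0.3184  0.06  ]
 wafer top 40 [ 0.4121 -0.295   0.12  ] ((0.4112550616264343, -0.2961128056049347), (0.016135528683662415, 0.024154603481292725), 60.96782684326172)
side placed top 64 0.0034262473017191036 0.031973265734384346 0.12750885842703996
   [306.5, 111.1] 0.77 [ 0.4054 -0.2792  0.06  ]
   [282.1, 278.5] 0.58 [0.5842 0.2067 0.06  ]
 wafer top 40 [ 0.4098 -0.2933  0.1195] ((0.4100116789340973, -0.2928950786590576), (0.014789479784667492, 0.021483173593878746), 66.9532699584961)
tcp [ 0.5203 -0.093   0.2252] xang 97.8 tilt [-0.0002  0.0001 -1.    ] F [ 0.6871  0.2328 -0.9419] q7 1.52 open 0.677 t 21.15
shift mm(tool): [-229.8151 -142.7601    5.2411]
turn deg (tool z, down => sign flipped): 7.8
```

View pics/i_side.png

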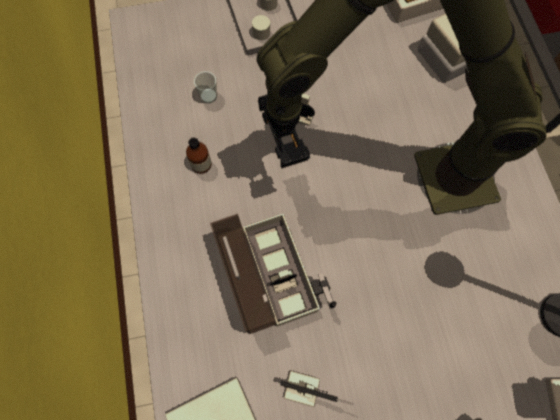

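View pics/i_scene.png

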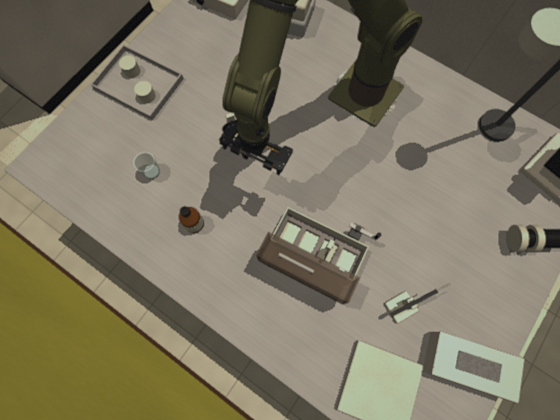

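The first stand is upright in pocket 2, with its top at 0.128–0.130 m. The second now sits near (0.411, −0.295). Moving over it.

```bash
python3 -m creep '[{"hand":0.06,"slide":[-0.037,-0.027,0],"turn":0},{"hand":0.06,"slide":[-0.037,-0.027,0],"turn":0},{"hand":0.06,"slide":[-0.037,-0.027,0],"turn":0},{"hand":0.06,"slide":[-0.037,-0.027,0],"turn":0},{"hand":0.06,"slide":[-0.037,-0.027,0],"turn":0}]'
python3 -m creep '[{"hand":0.06,"slide":[0,0,0],"turn":9},{"hand":0.06,"slide":[0,0,0],"turn":9},{"hand":0.06,"slide":[0,0,0],"turn":9},{"hand":0.06,"slide":[0,0,0],"turn":9},{"hand":0.06,"slide":[0,0,0],"turn":0}]'
cat > m.py <<'E'
from h import *
p=snapshot("wrist");cv2.imwrite("pics/j1.png",p["frame"][:,:,::-1])
X=cloud(p);Z=X[...,2];w=[.411,-.295]
m=(Z>.115)&(Z<.13)&(np.hypot(X[...,0]-w[0],X[...,1]-w[1])<.08)
print(m.sum(),X[m].mean(0),cv2.minAreaRect(X[m][:,:2].astype(np.float32)))
m=(Z>.005)&(Z<.016)&(np.hypot(X[...,0]-w[0],X[...,1]-w[1])<.06)
print(m.sum(),X[m].mean(0),cv2.minAreaRect(X[m][:,:2].astype(np.float32)))
go([.41,-.295,.098],61)
E
python3 m.py
```

```text
clock: 21.78
tool_pos: [0.4137, -0.2926, 0.2255]
eef_rot: [0.655, 0.756, 0.001, 0.0]
contact_force: [0.5, -0.1, -0.3]
opening: 0.682
clock: 22.4
tool_pos: [0.4142, -0.2916, 0.2254]
eef_rot: [0.856, 0.517, 0.0, -0.0]
contact_force: [0.4, -0.4, 0.6]
opening: 0.679
591 [ 0.4076 -0.2944  0.1219] ((0.4083518385887146, -0.2949356138706207), (0.013948770239949226, 0.025618046522140503), 58.215660095214844)
1494 [ 0.4047 -0.2939  0.0122] ((0.4089231491088867, -0.2952069342136383), (0.04396918788552284, 0.06013162434101105), 58.19377899169922)
tcp [ 0.414  -0.2919  0.2254] xang 62.3 tilt [ 0.0006  0.0005 -1.    ] F [-0.2183 -0.6842  0.2038] q7 1.46 open 0.677 t 22.45
shift mm(tool): [ -4.6508  -2.1209 127.3721]
turn deg (tool z, down => sign flipped): 1.3
```

View pics/j1.png

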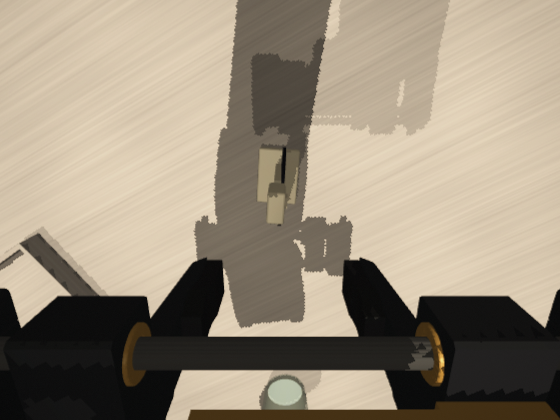

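The stand is at about (275,185) in the wrist view. Both fits give (0.4087, −0.295) at 58.2°.

```bash
python3 -m creep '[{"hand":0.05,"slide":[-0.005,-0.0033,0.02],"turn":4},{"hand":0.05,"slide":[0,0,0.035],"turn":0},{"hand":0.05,"slide":[0,0,0.03],"turn":0},{"hand":0.05,"slide":[0,0,0.02],"turn":0},{"hand":0.05,"slide":[0,0,0.021],"turn":0}]'
python3 - <<'E'
from h import *
go([.4087,-.2951,.098],58.2)
E
python3 -m creep '[{"hand":0.005,"slide":[0,0,0],"turn":0},{"hand":0.005,"slide":[0,0,0],"turn":0},{"hand":0.005,"slide":[0,0,0],"turn":0},{"hand":0.005,"slide":[0,0,0],"turn":0},{"hand":0.005,"slide":[0,0,0],"turn":0}]' 20
python3 -m creep '[{"hand":0.005,"slide":[0,0,0],"turn":0},{"hand":0.005,"slide":[0,0,0],"turn":0}]' 20
python3 - <<'E'
from h import *
go([.4087,-.2951,.098],58.2)
E
```

```text
clock: 23.08
tool_pos: [0.4083, -0.2955, 0.0985]
eef_rot: [0.874, 0.487, 0.001, -0.0]
contact_force: [0.7, 0.2, -0.5]
opening: 0.568
tcp [ 0.4083 -0.2955  0.0985] xang 58.2 tilt [ 0.0009  0.001  -1.    ] F [ 0.6827  0.2222 -0.4677] q7 1.36 open 0.568 t 23.07
shift mm(tool): [0.5724 0.1542 0.5254]
turn deg (tool z, down => sign flipped): 0.0
clock: 23.7
tool_pos: [0.4079, -0.2963, 0.0999]
eef_rot: [0.875, 0.485, 0.0, 0.0]
contact_force: [-0.9, 1.8, 3.7]
opening: 0.16
clock: 23.95
tool_pos: [0.4079, -0.2964, 0.0999]
eef_rot: [0.875, 0.485, 0.0, 0.0]
contact_force: [-0.5, 1.1, 5.2]
opening: 0.158
tcp [ 0.4079 -0.2964  0.0999] xang 58.0 tilt [ 0.0011 -0.0003 -1.    ] F [-0.4728  1.1339  5.1735] q7 1.36 open 0.158 t 23.95
shift mm(tool): [1.4996 0.0247 1.9061]
turn deg (tool z, down => sign flipped): -0.2
```

```bash
python3 -m creep '[{"hand":0.005,"slide":[0,0,-0.015],"turn":0},{"hand":0.005,"slide":[0,0,-0.03],"turn":0},{"hand":0.005,"slide":[0,0,-0.035],"turn":0},{"hand":0.005,"slide":[0,0,-0.035],"turn":-7},{"hand":0.005,"slide":[0,0,-0.015],"turn":-7}]'
python3 -m creep '[{"hand":0.005,"slide":[0,0,0],"turn":-9},{"hand":0.005,"slide":[0,0,0],"turn":-9},{"hand":0.005,"slide":[0,0,0],"turn":-8},{"hand":0.005,"slide":[0,0,0],"turn":0}]'
python3 - <<'E'
from h import *
go(box(0,-.099,.22),BA+90)
E
```

```text
clock: 24.58
tool_pos: [0.4075, -0.2969, 0.2319]
eef_rot: [0.808, 0.589, 0.0, 0.001]
contact_force: [0.4, 0.3, -1.5]
opening: 0.157
clock: 25.08
tool_pos: [0.4067, -0.2966, 0.2298]
eef_rot: [0.657, 0.754, -0.0, -0.0]
contact_force: [-0.2, -0.3, -1.5]
opening: 0.157
tcp [ 0.4067 -0.2966  0.2298] xang 97.9 tilt [-0.0004  0.     -1.    ] F [-0.1977 -0.3236 -1.5058] q7 1.92 open 0.157 t 25.07
shift mm(tool): [342.454  239.5074   9.7013]
turn deg (tool z, down => sign flipped): -0.2
```

```bash
python3 -m creep '[{"hand":0.005,"slide":[0.034,0.024,0],"turn":0},{"hand":0.005,"slide":[0.034,0.024,0],"turn":0},{"hand":0.005,"slide":[0.034,0.024,0],"turn":0},{"hand":0.005,"slide":[0.034,0.024,0],"turn":0},{"hand":0.005,"slide":[0.034,0.024,0],"turn":0}]'
python3 -m creep '[{"hand":0.005,"slide":[0.034,0.024,0],"turn":0},{"hand":0.005,"slide":[0.034,0.024,0],"turn":0},{"hand":0.005,"slide":[0.034,0.024,0],"turn":0},{"hand":0.005,"slide":[0.034,0.024,0],"turn":0},{"hand":0.005,"slide":[0.034,0.024,0],"turn":0}]'
python3 -m creep '[{"hand":0.005,"slide":[0,0,0],"turn":0},{"hand":0.005,"slide":[0,0,0],"turn":0}]'
python3 - <<'E'
from h import *
go(box(0,-.099,.2),BA+90)
E
```

```text
clock: 25.7
tool_pos: [0.5028, -0.1103, 0.2297]
eef_rot: [0.657, 0.754, -0.0, 0.0]
contact_force: [-0.0, -0.5, -1.8]
opening: 0.157
clock: 26.32
tool_pos: [0.598, 0.0747, 0.2296]
eef_rot: [0.657, 0.754, -0.0, 0.0]
contact_force: [0.3, -0.4, -2.1]
opening: 0.159
clock: 26.58
tool_pos: [0.5971, 0.0728, 0.2292]
eef_rot: [0.657, 0.754, -0.001, 0.0]
contact_force: [0.2, -0.7, -1.4]
opening: 0.153
tcp [0.5971 0.0728 0.2292] xang 97.9 tilt [-0.0012 -0.0015 -1.    ] F [ 0.2344 -0.7441 -1.439 ] q7 1.27 open 0.153 t 26.57
shift mm(tool): [ 2.6712  0.3301 29.234 ]
turn deg (tool z, down => sign flipped): -0.2
```

```bash
python3 -m creep '[{"hand":0.005,"slide":[0.0025,0,0],"turn":0},{"hand":0.005,"slide":[0,0,0.03],"turn":0},{"hand":0.005,"slide":[0,0,0],"turn":0},{"hand":0.005,"slide":[0,0,0],"turn":0}]'
python3 - <<'E'
from h import *
go(box(0,-.099,.108),BA+90)
c,s=cos(radians(BA)),sin(radians(BA))
t,M,_=tool()
for n in ["scene","side","wrist"]:
    p=snapshot(n);X=cloud(p);Z=X[...,2]
    d=X[...,:2]-BC;bx=d@[c,s];by=d@[-s,c]
    f=t[2]-.0995+.012
    m=(abs(Z-f)<.006)&(abs(bx)<.055)&(abs(by+.099)<.05)
    if m.sum()>5:print(n,m.sum(),np.percentile(bx[m],[2,98]),np.percentile(by[m],[2,98]),np.median(Z[m]))
    if n=="wrist":cv2.imwrite(f"pics/k_{n}.png",p["frame"][:,:,::-1])
E
```

```text
clock: 27.08
tool_pos: [0.5977, 0.0757, 0.2001]
eef_rot: [0.657, 0.754, 0.0, 0.0]
contact_force: [0.8, 0.4, -0.8]
opening: 0.156
tcp [0.5977 0.0757 0.2001] xang 97.9 tilt [ 0.0006  0.     -1.    ] F [ 0.829   0.4254 -0.8105] q7 1.25 open 0.156 t 27.07
shift mm(tool): [-0.1353 -0.6969 92.113 ]
turn deg (tool z, down => sign flipped): -0.1
scene 122 [-0.005   0.0316] [-0.1225 -0.0798] 0.11119258637201634
side 44 [-0.0165  0.0328] [-0.1203 -0.0791] 0.11137662053249225
wrist 3351 [-0.0288  0.0279] [-0.1199 -0.0775] 0.11282501347312446
```

View pics/k_wrist.png

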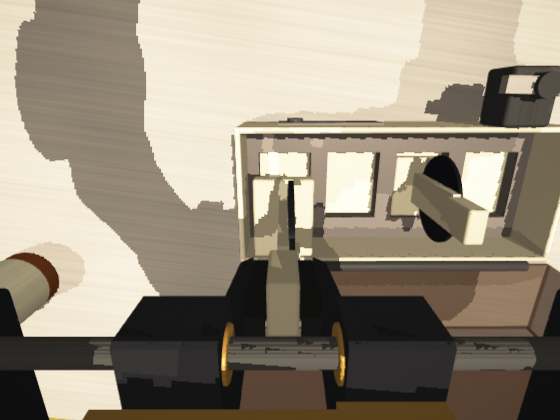

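The foot is over pocket 0, with box y between −0.099 and −0.101 and 3 mm of clearance. The first stand is upright at the right. Lowering.

```bash
python3 -m creep '[{"hand":0.005,"slide":[0,-0.0003,0.025],"turn":0},{"hand":0.005,"slide":[0,0,0.025],"turn":0},{"hand":0.005,"slide":[0,0,0.015],"turn":0},{"hand":0.005,"slide":[0,0,0.01],"turn":0},{"hand":0.005,"slide":[0,0,0],"turn":0}]'
python3 -m creep '[{"hand":0.005,"slide":[0,0,0.006],"turn":0},{"hand":0.005,"slide":[0,0,0.006],"turn":0},{"hand":0.005,"slide":[0,0,0.004],"turn":0},{"hand":0.005,"slide":[0,0,0],"turn":0}]'
python3 -m creep '[{"hand":0.005,"slide":[0,0,0.001],"turn":0},{"hand":0.005,"slide":[0,0,0],"turn":0}]'
python3 - <<'E'
from h import *
go(box(0,-.099,.108),BA+90)
E
```

```text
clock: 27.85
tool_pos: [0.5971, 0.0762, 0.1242]
eef_rot: [0.656, 0.755, -0.0, -0.0]
contact_force: [0.8, -0.2, -0.9]
opening: 0.161
clock: 28.35
tool_pos: [0.5971, 0.0763, 0.1083]
eef_rot: [0.656, 0.755, 0.0, -0.0]
contact_force: [0.2, 0.7, -1.2]
opening: 0.156
clock: 28.6
tool_pos: [0.5972, 0.0762, 0.108]
eef_rot: [0.656, 0.755, 0.0, 0.0]
contact_force: [-0.8, -0.7, 4.2]
opening: 0.162
tcp [0.5972 0.0762 0.108 ] xang 98.0 tilt [ 0.0005  0.0001 -1.    ] F [-0.8185 -0.7086  4.2012] q7 1.20 open 0.162 t 28.60
shift mm(tool): [-0.7141 -0.2697 -0.0494]
turn deg (tool z, down => sign flipped): -0.1
```

```bash
python3 -m creep '[{"hand":0.03,"slide":[0,0,0],"turn":0},{"hand":0.03,"slide":[0,0,0],"turn":0},{"hand":0.03,"slide":[0,0,-0.03],"turn":0},{"hand":0.03,"slide":[0,0,-0.05],"turn":0},{"hand":0.03,"slide":[0,0,-0.06],"turn":0}]'
python3 -m creep '[{"hand":0.03,"slide":[-0.05,-0.05,-0.06],"turn":10},{"hand":0.03,"slide":[-0.05,-0.05,0],"turn":10},{"hand":0.03,"slide":[-0.04,-0.04,0],"turn":10},{"hand":0.03,"slide":[0,0,0],"turn":10},{"hand":0.03,"slide":[0,0,0],"turn":10}]'
python3 - <<'E'
from h import *
c,s=cos(radians(BA)),sin(radians(BA))
for n in ["scene","side"]:
    p=snapshot(n);X=cloud(p);Z=X[...,2]
    cv2.imwrite(f"pics/l_{n}.png",cv2.resize(p["frame"][60:360,130:430][:,:,::-1],None,fx=1.9,fy=1.9))
    d=X[...,:2]-BC;bx=d@[c,s];by=d@[-s,c]
    for y in (-.099,.033):
        m=(Z>.118)&(Z<.14)&(abs(bx)<.055)&(abs(by-y)<.03);print(n,"top",m.sum(),bx[m].mean(),by[m].mean(),Z[m].mean())
    t=box(.114,-.03,.23)
    m=(Z>.215)&(Z<.25)&(abs(bx-.114)<.03)&(abs(by+.03)<.04);print(" handle",m.sum(),bx[m].mean(),by[m].mean(),Z[m].max(),np.percentile(bx[m],[3,97]))
go([.7003,.16,.29],8)
E
```

```text
clock: 29.22
tool_pos: [0.5964, 0.0759, 0.2479]
eef_rot: [0.656, 0.755, -0.001, -0.001]
contact_force: [0.9, 0.1, 0.4]
opening: 0.337
clock: 29.85
tool_pos: [0.4747, -0.036, 0.2881]
eef_rot: [0.915, 0.403, 0.0, 0.0]
contact_force: [0.6, 0.6, 0.2]
opening: 0.34
scene top 45 0.0024240052119768314 -0.0997623669923104 0.12815152653160095
scene top 46 0.003373592518550877 0.030860510054235003 0.12846314524271443
 handle 112 0.11480780117610201 -0.029840323670321474 0.23688350103772599 [0.1102 0.1188]
side top 61 0.002383850760383885 -0.09871111253589258 0.12704840436941997
side top 63 0.003702035927697723 0.03203685970042226 0.12766130873235007
 handle 143 0.11506399411162875 -0.029163829358899936 0.23741508818398085 [0.1103 0.1198]
tcp [ 0.4753 -0.0354  0.288 ] xang 48.0 tilt [ 0.0004 -0.0003 -1.    ] F [-0.1265 -0.4056  0.3666] q7 0.74 open 0.339 t 29.95
shift mm(tool): [295.8165  36.2922  -1.9885]
turn deg (tool z, down => sign flipped): 40.0
```

View pics/l_scene.png

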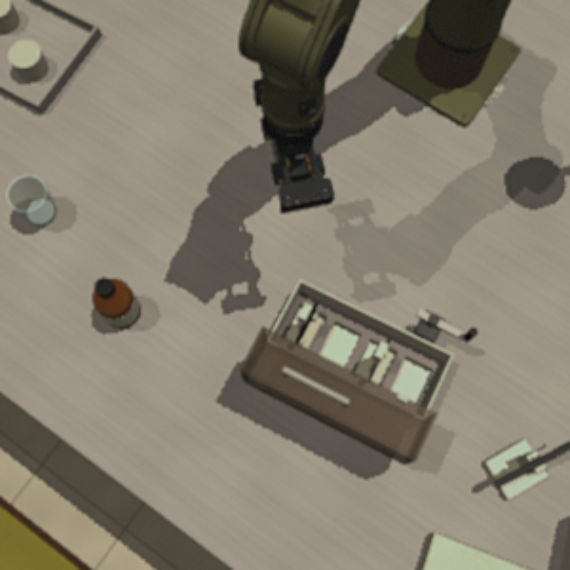

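View pics/l_side.png

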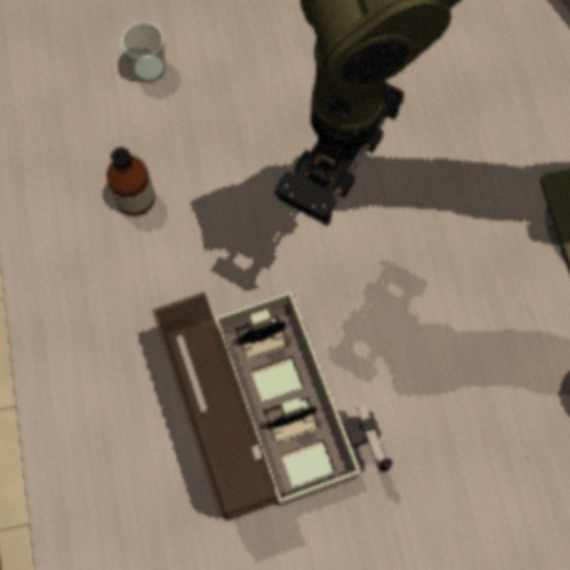

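Both stands are upright in pockets 0 and 2, at tops of 0.128 m, and the bench has no others left. The bystanders are unmoved. Now back to the handle at box (0.115, −0.03).

```bash
python3 -m creep '[{"hand":0.03,"slide":[0,0,0],"turn":10},{"hand":0.03,"slide":[0,0,0],"turn":10},{"hand":0.03,"slide":[0,0,0],"turn":10},{"hand":0.03,"slide":[0,0,0],"turn":10},{"hand":0.03,"slide":[0,0,0],"turn":0}]'
python3 - <<'E'
from h import *
go(box(.115,-.03,.29),BA)
E
```

```text
clock: 30.58
tool_pos: [0.4753, -0.0351, 0.2877]
eef_rot: [0.997, 0.072, -0.0, 0.0]
contact_force: [0.5, 0.7, -0.2]
opening: 0.342
tcp [ 0.4753 -0.0351  0.2877] xang 8.3 tilt [-0.0003 -0.0003 -1.    ] F [ 0.4887  0.6738 -0.18  ] q7 0.19 open 0.342 t 30.57
shift mm(tool): [ 251.6657 -160.3963   -2.4364]
turn deg (tool z, down => sign flipped): 0.2
```

```bash
python3 -m creep '[{"hand":0.03,"slide":[0.042,-0.0267,0],"turn":0},{"hand":0.03,"slide":[0.042,-0.0267,0],"turn":0},{"hand":0.03,"slide":[0.042,-0.0267,0],"turn":0},{"hand":0.03,"slide":[0.042,-0.0267,0],"turn":0},{"hand":0.03,"slide":[0.042,-0.0267,0],"turn":0}]'
python3 -m creep '[{"hand":0.03,"slide":[0.042,-0.0267,0],"turn":0},{"hand":0.03,"slide":[0,0,0],"turn":0},{"hand":0.03,"slide":[0,0,0],"turn":0}]'
python3 - <<'E'
from h import *
go(box(.115,-.03,.2175),BA)
E
```

```text
clock: 31.2
tool_pos: [0.6657, 0.1271, 0.2876]
eef_rot: [0.997, 0.072, -0.0, -0.0]
contact_force: [-0.3, -0.3, 0.2]
opening: 0.344
clock: 31.58
tool_pos: [0.702, 0.1573, 0.2872]
eef_rot: [0.997, 0.071, -0.001, 0.0]
contact_force: [-0.0, -0.3, 0.1]
opening: 0.34
tcp [0.702  0.1573 0.2872] xang 8.1 tilt [-0.0015 -0.001  -1.    ] F [-0.0106 -0.3254  0.0584] q7 -0.08 open 0.340 t 31.57
shift mm(tool): [-0.2834 -2.7226 69.666 ]
turn deg (tool z, down => sign flipped): 0.1
```

```bash
python3 -m creep '[{"hand":0.03,"slide":[0,-0.002,0.025],"turn":0},{"hand":0.03,"slide":[0,0,0.025],"turn":0},{"hand":0.03,"slide":[0,0,0.019],"turn":0},{"hand":0.004,"slide":[0,0,0],"turn":0},{"hand":0.004,"slide":[0,0,0],"turn":0}]' 10
python3 -m creep '[{"hand":0.004,"slide":[0,0,0],"turn":0},{"hand":0.004,"slide":[0,0,0],"turn":0},{"hand":0.004,"slide":[0,0,0],"turn":0}]' 10
python3 - <<'E'
from h import *
go(box(.115,-.03,.2175),BA)
th=np.radians(np.linspace(91.5,-0.5,17)+17.35);r=167.6
x=-r*np.cos(th);z=r*np.sin(th);print(np.stack([np.diff(x),-np.diff(z)],1).round(1).tolist())
E
```

```text
clock: 32.2
tool_pos: [0.7006, 0.159, 0.2196]
eef_rot: [0.998, 0.07, -0.002, 0.0]
contact_force: [-10.0, -2.7, 3.0]
opening: 0.137
clock: 32.58
tool_pos: [0.6993, 0.1588, 0.2195]
eef_rot: [0.998, 0.07, -0.003, 0.001]
contact_force: [-7.8, -2.8, 1.8]
opening: 0.11
tcp [0.6993 0.1588 0.2195] xang 8.0 tilt [-0.0065 -0.002  -1.    ] F [-7.7727 -2.8267  1.8475] q7 -0.08 open 0.110 t 32.58
shift mm(tool): [ 2.0913 -0.8274  1.9714]
turn deg (tool z, down => sign flipped): -0.1
[[-16.2, -4.6], [-16.5, -3.0], [-16.8, -1.3], [-16.8, 0.4], [-16.7, 2.1], [-16.4, 3.7], [-15.9, 5.3], [-15.3, 6.9], [-14.6, 8.4], [-13.6, 9.8], [-12.6, 11.1], [-11.4, 12.4], [-10.1, 13.4], [-8.7, 14.4], [-7.2, 15.2], [-5.7, 15.8]]
```

```bash
python3 -m creep '[{"hand":0.004,"slide":[-0.0162,0,-0.0046],"turn":0},{"hand":0.004,"slide":[-0.0165,0,-0.003],"turn":0},{"hand":0.004,"slide":[-0.0168,0,-0.0013],"turn":0},{"hand":0.004,"slide":[-0.0168,0,0.0004],"turn":0},{"hand":0.004,"slide":[-0.0167,0,0.0021],"turn":0}]'
cat > lid.py <<'E'
from h import *
h=box(.06,0,.07)
p,M,s=tool();d=p-h;c,sn=cos(radians(BA)),sin(radians(BA))
bx=c*d[0]+sn*d[1];z=d[2]+.011;print(bx,z,np.hypot(bx,z),"lid deg",np.degrees(np.arctan2(z,-bx))-17.35)
go(p,BA)
E
python3 lid.py
```

```text
clock: 33.2
tool_pos: [0.6232, 0.1481, 0.2285]
eef_rot: [0.998, 0.069, 0.005, -0.0]
contact_force: [3.1, -0.4, 2.8]
opening: 0.105
-0.023908575023310685 0.16946337407549716 0.1711416229696831 lid deg 64.61948255326931
tcp [0.6232 0.1481 0.2285] xang 8.0 tilt [ 0.0098  0.0011 -1.    ] F [ 3.1261 -0.4229  2.8018] q7 -0.09 open 0.105 t 33.20
shift mm(tool): [0. 0. 0.]
turn deg (tool z, down => sign flipped): -0.1
```

```bash
python3 -m creep '[{"hand":0.004,"slide":[-0.0164,0,0.0037],"turn":0},{"hand":0.004,"slide":[-0.0159,0,0.0053],"turn":0},{"hand":0.004,"slide":[-0.0153,0,0.0069],"turn":0},{"hand":0.004,"slide":[-0.0146,0,0.0084],"turn":0},{"hand":0.004,"slide":[-0.0136,0,0.0098],"turn":0}]'
python3 lid.py
python3 -m creep '[{"hand":0.004,"slide":[-0.0126,0,0.0111],"turn":0},{"hand":0.004,"slide":[-0.0114,0,0.0124],"turn":0},{"hand":0.004,"slide":[-0.0101,0,0.0134],"turn":0},{"hand":0.004,"slide":[-0.0087,0,0.0144],"turn":0}]'
python3 lid.py
```

```text
clock: 33.83
tool_pos: [0.5456, 0.1373, 0.1937]
eef_rot: [0.998, 0.069, 0.002, -0.0]
contact_force: [-1.4, -1.4, 6.4]
opening: 0.105
-0.1022541882132948 0.1347446129139648 0.16915090811607877 lid deg 35.456081329236376
tcp [0.5456 0.1373 0.1937] xang 8.0 tilt [ 0.0038  0.0003 -1.    ] F [-1.4469 -1.3808  6.3609] q7 -0.09 open 0.105 t 33.83
shift mm(tool): [0. 0. 0.]
turn deg (tool z, down => sign flipped): -0.1
clock: 34.33
tool_pos: [0.5011, 0.131, 0.141]
eef_rot: [0.998, 0.07, -0.001, 0.0]
contact_force: [-3.6, -3.1, 3.9]
opening: 0.097
-0.14723769221841418 0.08196931502440295 0.16851678437287568 lid deg 11.755307934382497
tcp [0.5011 0.131  0.141 ] xang 8.0 tilt [-0.0016 -0.001  -1.    ] F [-3.6479 -3.1252  3.8775] q7 -0.10 open 0.097 t 34.33
shift mm(tool): [0. 0. 0.]
turn deg (tool z, down => sign flipped): -0.1
```

```bash
python3 -m creep '[{"hand":0.004,"slide":[-0.0072,0,0.0152],"turn":0},{"hand":0.004,"slide":[-0.0057,0,0.0155],"turn":0},{"hand":0.004,"slide":[0,0,0.004],"turn":0},{"hand":0.004,"slide":[0,0,0],"turn":0}]'
python3 lid.py
```

```text
clock: 34.83
tool_pos: [0.4866, 0.129, 0.1055]
eef_rot: [0.998, 0.07, -0.003, 0.001]
contact_force: [-6.9, -3.2, -1.6]
opening: 0.091
-0.16185059064145962 0.04647675204563041 0.16839151454779527 lid deg -1.3281378186501342
tcp [0.4866 0.129  0.1055] xang 8.0 tilt [-0.0066 -0.0021 -1.    ] F [-6.8998 -3.1872 -1.6221] q7 -0.09 open 0.091 t 34.83
shift mm(tool): [0. 0. 0.]
turn deg (tool z, down => sign flipped): -0.1
```

```bash
cat > chk.py <<'E'
from h import *
import sys
c,s=cos(radians(BA)),sin(radians(BA))
for n in ["scene","side"]:
    p=snapshot(n);X=cloud(p);Z=X[...,2]
    cv2.imwrite(f"pics/{sys.argv[1]}_{n}.png",cv2.resize(p["frame"][80:330,200:430][:,:,::-1],None,fx=2.3,fy=2.3))
    d=X[...,:2]-BC;bx=d@[c,s];by=d@[-s,c]
    m=(Z>.12)&(Z<.18)&(abs(bx)<.055)&(abs(by)<.135)
    A=np.c_[bx[m],by[m],np.ones(m.sum())];f=lambda A,z:np.linalg.lstsq(A,z,rcond=None)[0]
    z=Z[m];k=f(A,z);ok=abs(z-A@k)<.005;k=f(A[ok],z[ok]);print(n,m.sum(),"lid slope(rad)",-k[0],"yslope",k[1],"z centre",k[2])
    m=(Z>.1)&(Z<.14)&(abs(bx+.09)<.075)&(abs(by-.115)<.06)&((bx+.09)**2+(by-.085)**2>.04**2)&(bx<-.068)
    if m.sum()>3: print("  post",m.sum(),bx[m].mean(),by[m].mean(),"latch deg",np.degrees(np.arctan2(by[m].mean()-.085,-(bx[m].mean()+.09))))
E
python3 chk.py m1
```

```text
scene 3212 lid slope(rad) 0.00202944136723738 yslope -0.00185704255634217 z centre 0.14408339924633884
  post 31 -0.08568211312744382 0.1441412515392362 latch deg 94.17574048849504
side 4171 lid slope(rad) 0.00216980228879183 yslope -0.0013858587515563625 z centre 0.1435439448815589
  post 34 -0.08580608415511544 0.14586454660089668 latch deg 93.94177671504359
```

View pics/m1_side.png

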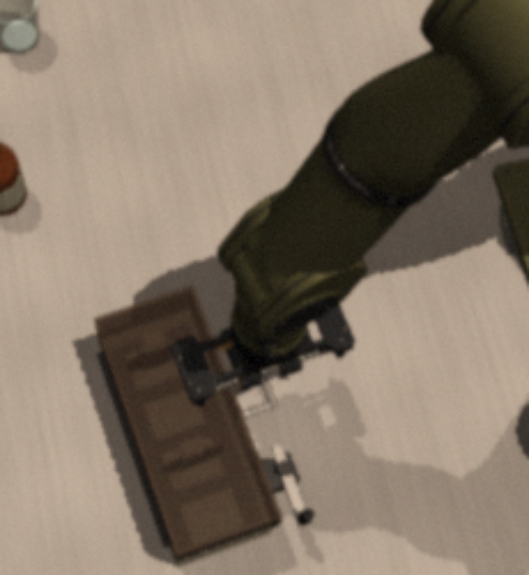

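```bash
python3 -m creep '[{"hand":0.004,"slide":[0,0,0.003],"turn":0},{"hand":0.004,"slide":[0,0,0.003],"turn":0},{"hand":0.004,"slide":[0,0,0.002],"turn":0},{"hand":0.004,"slide":[0,0,0],"turn":0}]' 30
python3 lid.py; python3 chk.py m2
```

```text
clock: 35.42
tool_pos: [0.4866, 0.1291, 0.1008]
eef_rot: [0.998, 0.07, -0.003, 0.0]
contact_force: [-12.2, -3.4, 35.3]
opening: 0.068
-0.1618715880175759 0.04176573751960512 0.16717292794555094 lid deg -2.882219919959077
tcp [0.4866 0.1291 0.1008] xang 8.0 tilt [-0.005  -0.0011 -1.    ] F [-12.2478  -3.3538  35.2772] q7 -0.09 open 0.068 t 35.42
shift mm(tool): [0. 0. 0.]
turn deg (tool z, down => sign flipped): -0.1
scene 3211 lid slope(rad) 0.0010198405068238628 yslope -0.0011309361786332184 z centre 0.14392201283657993
  post 30 -0.08600801877343173 0.14410803892345173 latch deg 93.8637192787184
side 4156 lid slope(rad) 0.00012494244415977196 yslope -0.0015315942063978405 z centre 0.14351184257046468
  post 33 -0.08572882235774316 0.14582904155936444 latch deg 94.01649360263677
```

Pressing down with 35 N leaves the lid flat to within 0.001 rad, with its top at 0.1437 m as at the start. Releasing and going to the latch.

```bash
python3 -m creep '[{"hand":0.026,"slide":[0,0,0],"turn":0},{"hand":0.026,"slide":[0,0,0],"turn":0},{"hand":0.026,"slide":[0,0,0],"turn":0},{"hand":0.026,"slide":[0,0,-0.03],"turn":0},{"hand":0.026,"slide":[0,0,-0.04],"turn":0}]' 15
python3 -m creep '[{"hand":0.026,"slide":[0,0,-0.03],"turn":0},{"hand":0.026,"slide":[0,-0.04,0],"turn":0},{"hand":0.026,"slide":[0,-0.04,0],"turn":0},{"hand":0.026,"slide":[0,-0.04,0],"turn":0},{"hand":0.026,"slide":[0,-0.05,0],"turn":0}]'
python3 chk.py n1
python3 - <<'E'
from h import *
go(box(-.09,.145,.2),BA-2)
p=snapshot("wrist");cv2.imwrite("pics/n1.png",p["frame"][:,:,::-1])
X=cloud(p);Z=X[...,2];t=box(-.09,.145,0)
m=(Z>.1)&(Z<.135)&(np.hypot(X[...,0]-t[0],X[...,1]-t[1])<.02);print(m.sum(),np.nanmean(X[m],0),X[m].min(0),X[m].max(0),t)
E
```

```text
clock: 36.15
tool_pos: [0.4897, 0.1305, 0.1672]
eef_rot: [0.998, 0.07, -0.001, 0.0]
contact_force: [1.3, 0.5, -0.4]
opening: 0.293
clock: 36.78
tool_pos: [0.4667, 0.2995, 0.1972]
eef_rot: [0.998, 0.069, 0.0, 0.0]
contact_force: [0.5, -0.0, 0.1]
opening: 0.296
scene 3454 lid slope(rad) 0.0022744667195867103 yslope -0.0007673817413128559 z centre 0.14405610326914453
side 4317 lid slope(rad) -0.00025015228661409033 yslope -0.0009841881517229367 z centre 0.1434418073276567
tcp [0.4645 0.3067 0.1969] xang 8.6 tilt [ 0.      0.0056 -1.    ] F [-0.0629 -0.3119 -0.1568] q7 -0.37 open 0.296 t 36.88
shift mm(tool): [ 8.8647  3.5707 -3.1208]
turn deg (tool z, down => sign flipped): 2.5
554 [0.4728 0.309  0.1234] [0.4666 0.2999 0.1001] [0.4803 0.3136 0.1324] [0.4738 0.3045 0.    ]
```

View pics/n1.png

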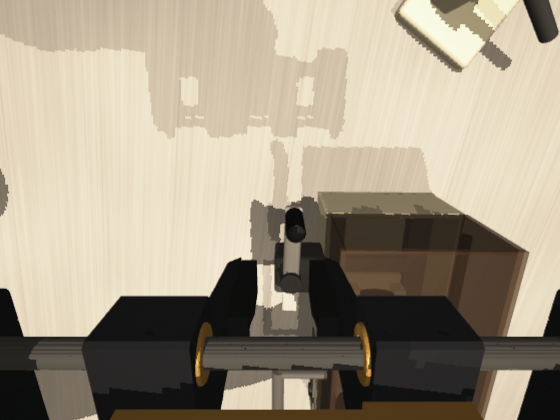

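The post is at (295,222), about (0.4735, 0.3066). It is only 30 mm from the lid face, so I'll grip it with the jaws along box y. That way no finger goes in the gap.

```bash
python3 -m creep '[{"hand":0.045,"slide":[0,0,0],"turn":-10},{"hand":0.045,"slide":[0,0,0],"turn":-10},{"hand":0.045,"slide":[0,0,0],"turn":-10},{"hand":0.045,"slide":[0,0,0],"turn":-10},{"hand":0.045,"slide":[0,0,0],"turn":-10}]'
python3 -m creep '[{"hand":0.045,"slide":[0,0,0],"turn":-10},{"hand":0.045,"slide":[0,0,0],"turn":-10},{"hand":0.045,"slide":[0,0,0],"turn":-10},{"hand":0.045,"slide":[0,0,0],"turn":-10},{"hand":0.045,"slide":[0,0,0],"turn":0}]'
python3 - <<'E'
from h import *
go([.4736,.3068,.102],BA+90)
E
```

```text
clock: 37.55
tool_pos: [0.467, 0.297, 0.1971]
eef_rot: [0.874, 0.486, -0.0, 0.001]
contact_force: [0.1, -0.3, -0.1]
opening: 0.51
clock: 38.17
tool_pos: [0.4669, 0.2972, 0.1969]
eef_rot: [0.658, 0.753, -0.0, 0.0]
contact_force: [-0.2, -0.7, 0.1]
opening: 0.509
tcp [0.4669 0.2972 0.1969] xang 97.8 tilt [-0.0002 -0.0006 -1.    ] F [-0.1928 -0.7107  0.0968] q7 0.75 open 0.509 t 38.17
shift mm(tool): [ 8.6953  7.9627 94.9342]
turn deg (tool z, down => sign flipped): -0.3
```

```bash
python3 -m creep '[{"hand":0.045,"slide":[0.0087,0.008,0],"turn":0},{"hand":0.045,"slide":[0,0,0.035],"turn":0},{"hand":0.045,"slide":[0,0,0.035],"turn":0},{"hand":0.045,"slide":[0,0,0.024],"turn":0},{"hand":0.005,"slide":[0,0,0],"turn":0}]' 15
python3 -m creep '[{"hand":0.005,"slide":[0,0,0],"turn":0},{"hand":0.005,"slide":[0,0,0],"turn":0},{"hand":0.005,"slide":[0,0,0],"turn":0},{"hand":0.005,"slide":[0,0,0],"turn":0},{"hand":0.005,"slide":[0,0,0],"turn":0}]' 15
python3 - <<'E'
from h import *
go([.4736,.3068,.102],BA+90)
piv=box(-.09,.085,.102)
p,M,s=tool();d=p-piv;a=np.degrees(np.arctan2(d[1],d[0]));print(np.hypot(d[0],d[1]),188.05-a)
A=np.radians(np.linspace(91,0,10))  # latch angles; box coords post=piv+60(-cos,sin)
x=-60*np.cos(A);y=60*np.sin(A)
print("tool x,y:",np.stack([np.diff(y),np.diff(x)],1).round(1).tolist()) # jaw x=box +y, tool y=box +x
E
```

```text
clock: 38.8
tool_pos: [0.4724, 0.3084, 0.1016]
eef_rot: [0.656, 0.754, -0.001, -0.0]
contact_force: [0.3, -0.5, 0.5]
opening: 0.42
clock: 39.42
tool_pos: [0.4739, 0.3069, 0.104]
eef_rot: [0.657, 0.754, -0.0, 0.001]
contact_force: [2.0, -5.4, 6.5]
opening: 0.156
tcp [0.4739 0.3069 0.104 ] xang 97.9 tilt [ 0.0015 -0.002  -1.    ] F [ 1.9787 -5.4376  6.5488] q7 0.68 open 0.156 t 39.42
shift mm(tool): [-0.0579 -0.3532  2.0215]
turn deg (tool z, down => sign flipped): -0.2
0.0623978993524138 90.45716497060053
tool x,y: [[-0.7, -10.5], [-2.6, -10.3], [-4.3, -9.6], [-6.0, -8.7], [-7.4, -7.5], [-8.6, -6.1], [-9.6, -4.5], [-10.2, -2.8], [-10.5, -0.9]]
```

```bash
python3 -m creep '[{"hand":0.005,"slide":[-0.0007,-0.0105,0],"turn":0},{"hand":0.005,"slide":[-0.0026,-0.0103,0],"turn":0},{"hand":0.005,"slide":[-0.0043,-0.0096,0],"turn":0},{"hand":0.005,"slide":[-0.006,-0.0087,0],"turn":0}]'
cat > lat.py <<'E'
from h import *
piv=box(-.09,.085,.102)
p,M,s=tool();d=p-piv;a=np.degrees(np.arctan2(d[1],d[0]));print(np.hypot(d[0],d[1]),188.05-a)
go(p,98)
E
python3 lat.py
```

```text
clock: 39.92
tool_pos: [0.4379, 0.2922, 0.1041]
eef_rot: [0.656, 0.755, 0.004, -0.0]
contact_force: [3.1, 3.0, 1.4]
opening: 0.153
0.06468096397264965 54.843429168800526
tcp [0.4379 0.2922 0.1041] xang 98.0 tilt [ 0.0046  0.0058 -1.    ] F [3.1469 3.0472 1.3568] q7 0.64 open 0.153 t 39.92
shift mm(tool): [0. 0. 0.]
turn deg (tool z, down => sign flipped): 0.0
```

```bash
python3 -m creep '[{"hand":0.005,"slide":[-0.0074,-0.0075,0],"turn":0},{"hand":0.005,"slide":[-0.0086,-0.0055,0],"turn":0},{"hand":0.005,"slide":[-0.0096,-0.0035,0],"turn":0},{"hand":0.005,"slide":[-0.0102,-0.0018,0],"turn":0},{"hand":0.005,"slide":[-0.0105,0,0],"turn":0}]'
python3 lat.py
```

```text
clock: 40.55
tool_pos: [0.4177, 0.2429, 0.1034]
eef_rot: [0.654, 0.757, -0.003, -0.003]
contact_force: [-10.4, 2.2, 13.6]
opening: 0.152
0.0645087570613209 366.1309287238374
tcp [0.4177 0.2429 0.1034] xang 98.4 tilt [-0.0088  0.0005 -1.    ] F [-10.3632   2.1702  13.5724] q7 0.66 open 0.152 t 40.55
shift mm(tool): [0. 0. 0.]
turn deg (tool z, down => sign flipped): 0.4
```

```bash
python3 -m creep '[{"hand":0.005,"slide":[-0.005,-0.001,0],"turn":0},{"hand":0.005,"slide":[-0.004,-0.001,0],"turn":0},{"hand":0.005,"slide":[0,0,0],"turn":0}]'
python3 lat.py; python3 chk.py o1
```

```text
clock: 40.92
tool_pos: [0.4188, 0.238, 0.1035]
eef_rot: [0.653, 0.757, 0.002, -0.005]
contact_force: [-9.7, 11.4, 7.4]
opening: 0.152
0.06379579790650584 361.69488499579484
tcp [0.4188 0.238  0.1035] xang 98.5 tilt [-0.0049  0.0084 -1.    ] F [-9.71   11.3985  7.3958] q7 0.66 open 0.152 t 40.92
shift mm(tool): [0. 0. 0.]
turn deg (tool z, down => sign flipped): 0.5
scene 3472 lid slope(rad) 0.0011350618335405965 yslope -0.0015290944855657629 z centre 0.14407587946894818
  post 33 -0.14509811511591642 0.08770855962284742 latch deg 2.8143286943053836
side 4530 lid slope(rad) -0.0028031978562233677 yslope -0.0012297386111264352 z centre 0.14343856063310803
```

```bash
python3 -m creep '[{"hand":0.005,"slide":[-0.003,0,0],"turn":0},{"hand":0.005,"slide":[-0.002,0,0],"turn":0},{"hand":0.005,"slide":[0,0,0],"turn":0}]'
python3 lat.py
```

```text
clock: 41.4
tool_pos: [0.4189, 0.2378, 0.1036]
eef_rot: [0.651, 0.759, 0.004, -0.007]
contact_force: [-13.1, 19.9, 3.5]
opening: 0.153
0.06373668112552709 361.48815469442536
tcp [0.4189 0.2378 0.1036] xang 98.7 tilt [-0.0044  0.0156 -0.9999] F [-13.0694  19.8776   3.5467] q7 0.67 open 0.153 t 41.40
shift mm(tool): [0. 0. 0.]
turn deg (tool z, down => sign flipped): 0.7
```

The lever is at its stop: the force rises to 20 N with no further motion. Releasing.

```bash
python3 -m creep '[{"hand":0.02,"slide":[0.002,0,0],"turn":0},{"hand":0.04,"slide":[0.004,0,0],"turn":0},{"hand":0.04,"slide":[0,0,0],"turn":0},{"hand":0.04,"slide":[0,0,-0.03],"turn":0},{"hand":0.04,"slide":[0,0,-0.04],"turn":0}]'
python3 -m creep '[{"hand":0.04,"slide":[0,0,-0.05],"turn":0},{"hand":0.04,"slide":[0.04,-0.03,0],"turn":0},{"hand":0.04,"slide":[0.05,-0.03,0],"turn":0},{"hand":0.04,"slide":[0.05,-0.03,0],"turn":0},{"hand":0.04,"slide":[0.05,0,0],"turn":0}]'
python3 chk.py p1
python3 - <<'E'
from h import *
P={n:snapshot(n) for n in ["scene","side"]}
for n in ["resist","wand","beaker"]:
    rs=[ray(P[c],pinpoint(n,P[c])[0]["uv"]) for c in P]; print(n,tri(rs)[0])
for c,p in P.items():
    X=cloud(p);Z=X[...,2];t=box(-.15,.085,0)
    m=(Z>.1)&(Z<.14)&(np.hypot(X[...,0]-t[0],X[...,1]-t[1])<.025);q=X[m].mean(0)-box(-.09,.085,0);print("latch deg",188.05-np.degrees(np.arctan2(q[1],q[0])),m.sum())
E
```

```text
clock: 42.02
tool_pos: [0.4228, 0.2314, 0.173]
eef_rot: [0.657, 0.754, -0.002, -0.0]
contact_force: [0.6, -0.0, 0.1]
opening: 0.452
clock: 42.65
tool_pos: [0.3056, 0.4084, 0.223]
eef_rot: [0.656, 0.755, -0.002, 0.001]
contact_force: [0.6, 0.3, 0.7]
opening: 0.451
scene 3482 lid slope(rad) 0.0006466330622294935 yslope -0.00037631152173248084 z centre 0.1439905195778366
  post 31 -0.1471511700953156 0.08436884661030945 latch deg -0.6327246733780867
side 4541 lid slope(rad) -0.0015007059618582564 yslope -0.0012898610116510167 z centre 0.14345099798842645
  post 37 -0.14766582631858458 0.08586396615945417 latch deg 0.85835778966198
resist [ 0.749  -0.2038 -0.0083]
wand [ 0.5895  0.4912 -0.0097]
beaker [ 0.6908 -0.4027  0.0567]
latch deg 359.37144875385286 32
latch deg 361.05022613604444 39
```

View pics/p1_side.png

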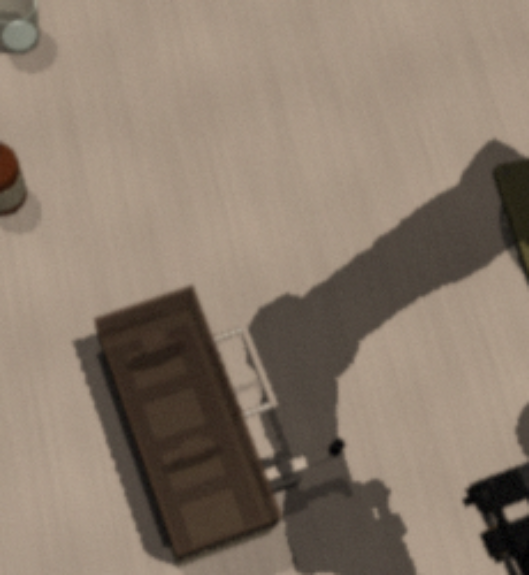

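View pics/p1_scene.png

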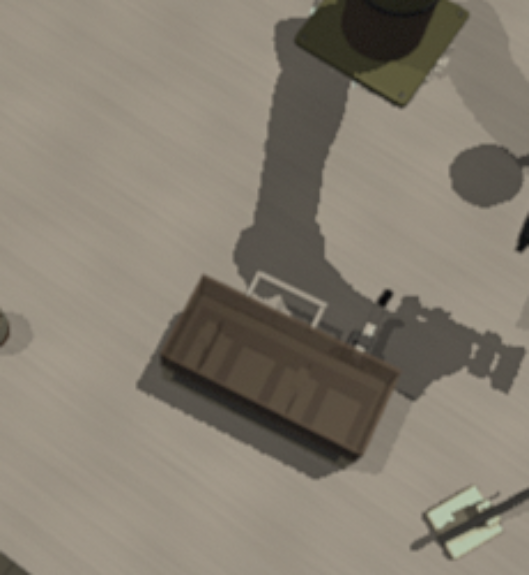

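The lid is shut and level, the latch is at 0±1°, and the stands show through the lid. One last full view to check for any stand hidden earlier.

```bash
python3 - <<'E'
from h import *
a=snapshot("scene")["frame"]
p=snapshot("side")["frame"]
cv2.imwrite("pics/q.png",cv2.resize(np.hstack([a,p])[:,:,::-1],(800,300),interpolation=cv2.INTER_AREA))
E
```

```text
(no output)
```

View pics/q.png

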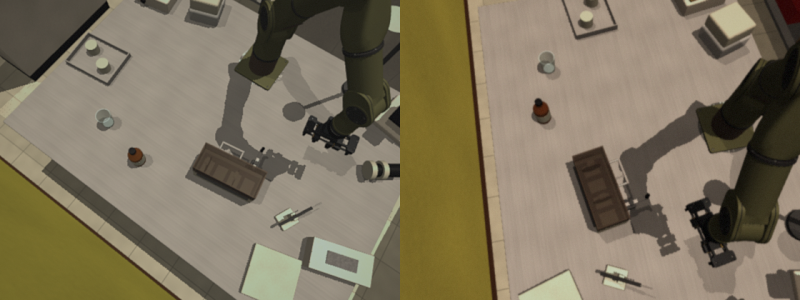

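No stands remain on the bench. The bottle, the beaker and the wand stand are in their original places. Handing in.

```bash
python3 -c "
from plant import *
print(finish_job())"
```

```text
the job is handed in; nothing more can be done
None
```

I swung the latch free and opened the lid to its stop. Both wafer stands on the bench (there were only two) now stand upright in pockets 2 and 0. I then shut the lid, swung the latch back to its stop and handed the job in at about 43 s.

**Stands:** before the lid went down, both grip-block tops read about 0.128 m (0.130 m expected), and each was within about 2 mm of its pocket centre in y. One stand was knocked about 45 mm aside during the run, so I measured it again before grasping it. After the lid shut I saw the stands only through the smoky lid.

**Lid and latch:** the last checks showed the lid level within about 0.002 rad, with its top at 0.1435–0.144 m as at the start. I had pressed it down with about 35 N. The latch read 0 ± 1°.

**Disagreements:**
- The final network positions for the bottle, wand stand and beaker differ from the first ones by about 1 to 5 cm. The beaker is the worst, and its last fix put its base at an impossible 57 mm height. In the pictures all three look unmoved, and the arm never went near them.
- On the first attempt the pads slipped a little on the handle bar, so I gripped harder and pressed the lid again before latching.

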